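Clear the gauge plate and hold the probe on its mark

ROBOT

A 7-joint arm with a two-finger parallel gripper is mounted at the origin on the work surface. World frame = base frame: x ahead of the robot, y to its left, z up, the work surface at z = 0. Lengths are in m, angles in rad, forces in N, time in s.
With the tool pointing down it reaches from about 0.425 to 0.95 m from the base axis. Payload 4.7 kg.
Tool frame: the origin (TCP) lies midway between the tips of the shut fingers; the grasp point (between the pads) lies 19 mm behind it; x points along the fingers, y is the direction in which the jaws open and shut, and the axes are right-handed (so a half turn about x gives the same grasp; the last joint's range is limited). The gripper opens to 87 mm and grips with 3 to 60 N. Pads are 19 mm wide; open, the fingers measure 117 mm over their backs; the gripper's body (75 mm by 190 mm) begins 51 mm behind the grasp point.
Start: joints at [1.2, 0.469, -0.049, 1.532, 0.024, 1.141, -0.082], TCP at [0.226, -0.636, 0.223] pointing down, gripper open.
Joint ranges: [-2.59, 2.59], [-0.33, 1.99], [-1.39, 1.29], [0.1, 2.45], [-1.04, 4.18], [0.21, 1.99], [-2.66, 2.66]. Speed limits (rad/s): [2.57, 2.57, 3.14, 3.14, 3.14, 3.14, 3.14].

INTERFACE

Orientations are given as [roll, pitch, yaw] about the fixed x, y, z axes, in that order (R = Rz(yaw) Ry(pitch) Rx(roll)).
In Python, from rig import get_obs, capture, camera_params, job_done gives the robot as it stands.
- The arm moves only by the shell command python3 -m crank 'ROWS' [OPENING] [FORCE]. ROWS is JSON, a list of rows, each a list of 4 numbers: the shift along the world's x, y, z scaled (see below), then the turn about the world's z scaled (see below). A call has 1 to 5 rows; each row is the pose to reach, as a shift and turn from the pose commanded when the call began; what a row does not reach only later rows make up. The controller multiplies each number of a shift by 25 cm and each number of a turn by pi/2 rad. A row lasts 1/8 s, in which the tool goes at most 62.5 mm and 10.7 degrees, less where a joint would pass 70% of its speed; a pose out of reach is approached as far as the arm can. A call with a number of a shift or a turn outside -1 to 1 is refused whole. A call with a gripper value outside its range is refused whole. OPENING is the finger opening in mm, from 0 to 87, set as the call begins (- or left out, the last holds). The fingers move at their own pace and stop on an object; FORCE is the grip in N (left out, the last holds). Time passes only in rows, so rows that repeat a pose let the fingers close. It gives the time, the measured TCP pose, the force and the opening at its end, in the units of the state.
- get_obs(): the state, without advancing time (a new reading comes with each control period).
- capture(name): name is "scene" or "top" or "wrist"; returns (picture, depth): 420x560x3 uint8, red, green, blue; 420x560 float32, m along the optical axis (not along the pixel's ray), 0 where there is no reading.
- camera_params(name): a dict with "intrinsics" (3x3 intrinsics, pixels), "D" ([k1, k2, p1, p2, k3] as OpenCV has them; the pictures are not rectified), "position" and "rotation" of the camera in the world. Camera axes: x right, y down, z forward; pixel columns grow to the right and rows downward; lengths in m; the calibration is good to about 2 mm. A picture is of the moment at which its call begins: read the wrist's pose just before it. camera_params takes no time and is no camera call; for the wrist camera it gives the pose at the moment of the call.
- job_done(): hands the job in, once; it reports no verdict.
The state is a dict: "t": time; "qpos": joint angles; "dq": joint speeds; "joint_torque": joint torques, N m; "eef_pos": TCP position; "orientation": TCP orientation; "contact_force": force on the tool from outside, world axes, zero at the start; "torque": the same for the moment, N m; "width": finger opening in m.
Only numpy, scipy, OpenCV 4.12 (cv2) and the standard library are available. Lean on these libraries where they do the work, as an engineer would, in place of code of your own. Each camera call takes 0.05 s, during which the arm holds its last target.

TASK

Take the blue basket of turned parts off the dark gauge plate and hang it by its steel handle on the two-prong hook. Then take the orange probe from its leaning holder and hold it upright with its brass tip on the red spot of the plate, pressed gently so that the sprung tip is about half way in. Finish holding the probe there in the gripper, and leave the other parts and trays alone.

Things in the scene. Friction and masses are not known exactly. Their poses are not given: they have to be found in the camera images.
- bail (a point): Middle of the crossbar of the basket's rigid steel handle: round bar 10 mm thick, 124 mm long along y; z is up. The basket (about 0.35 kg) is an open blue box 90 (x) by 132 (y) by 45 mm high; the bar is 130 mm above its underside, on 10 mm uprights at y = +62 and -62 mm, with 80 mm free between bar and box. At the start it stands on the plate, over the red spot.
- hook: Fixed stand with two steel prongs (8 mm wire) at y = +38 and -38 mm that carry the crossbar along y. Origin on the bench under the seat. Open ends point to -x: low point at x = 0 (wire centre 190 mm up), tip at x = -22 mm, its top 220 mm up. Post and crosspiece, 217 mm high, at x = +95 mm; base at x = 35 to 135 mm. Hang: from the -x side over the tips, prongs between bar and box, then lower.
- seat (a point): Where the middle of the crossbar lies when the basket hangs on the hook: 200 mm above the bench, half-way between the two prongs. Axes as the hook's.
- spot (a point): Centre of the red spot (14 mm across, in a white ring 24 mm across) on top of the dark gauge plate, 20 mm above the bench. The plate is 150 x 150 x 20 mm, level and fixed; the spot is +20 mm in x and -15 mm in y from the plate's centre (this frame's axes are the plate's). Under the basket at the start.
- probe_grip (a point): Centre of the probe's orange round handle (24 mm diameter; it reaches 35 mm above and 45 mm below this point). z runs along the probe from tip to handle end. Below: dark collar 33 mm wide, 8 mm thick, steel shank 16 mm wide, 44 mm long, brass tip. 150 mm, 0.15 kg. It leans 20 degrees in its holder, collar on the tube's mouth; draw it out along its axis by over 65 mm.
- probe_tip (a point): End of the probe's brass tip (8 mm diameter, rounded), 115 mm below probe_grip along the probe's axis when fully out. The tip sticks 18 mm out of the shank and is sprung.
- plunger (a joint): How far the brass tip is pushed into the probe: 0 fully out, 0.014 m fully in. Spring: about 1 N to start moving, 0.25 N more per mm (2.75 N at half way, 4.5 N at the end).
- holder: Grey probe holder, fixed to the bench, origin on the bench; base 100 x 90 x 12 mm (x = -40 to 60 mm), with a black tube (28 mm outside diameter, 19 mm bore, 45 mm long) whose mouth centre is 85 mm above the origin. The tube leans 20 degrees so that the top of the probe leans to the holder's -x.
- tray: Bystander: small blue tray of turned parts, 100 x 140 x 22 mm, origin under its centre. Leave alone.
- nest: Bystander: black block of sockets with some parts in it, 90 x 130 x 36 mm, origin under its centre. Leave alone.
- cap: Bystander: one stray steel cap, 32 mm diameter, 14 mm high, origin under its centre. Leave alone.
There are look-alikes about, which are no part of the job. Several things have the shape of the holder; the one meant has the colours described above.

How it is judged:
On the way, in this order (a step that is already met when the one before it is completed fails the run):
1. the basket hangs by its crossbar on both prongs of the hook, let go (distance between bail and seat below 0.02 m and contact force between basket and hook above 1 N and angle between bail's own z axis and vertical below 0.3 rad and contact force between basket and the fingers below 0.1 N), for 0.3 s.
2. the probe is drawn out of its holder in the gripper (distance between probe_tip and holder above 0.09 m and contact force between probe and holder below 0.05 N and contact force between probe and the fingers above 1 N), for 0.1 s.
At the end, for the whole second after the job is handed in: Basket hangs untouched on the hook, crossbar within 20 mm of the seat, tilt under 17 degrees. The gripper holds the probe still, within 7 degrees of upright, tip within 7 mm of the red spot's centre and on the plate with 1 to 6 N, sprung tip 3 to 11 mm in (all of step 1 and contact force between basket and the arm below 0.1 N and horizontal distance between probe_tip and spot below 0.007 m and z of probe_tip in the frame of spot below 0.003 m and angle between probe_grip's own z axis and vertical below 0.12 rad and value of joint plunger between 0.003 and 0.011 m and contact force between probe and plate between 1 and 6 N and contact force between probe and the fingers above 1 N and linear speed of probe below 0.02 m/s); the arm keeps its last pose, push and grip.
It fails at once if the probe is pressed hard on the plate (over 12 N) (contact force between probe and plate above 12 N).
It fails at once if the tray is shifted by more than 25 mm (distance of tray from where it was at the start of the episode above 0.025 m).
It fails at once if the block of sockets is shifted by more than 25 mm (distance of nest from where it was at the start of the episode above 0.025 m).
It fails at once if the stray cap is shifted by more than 25 mm (distance of cap from where it was at the start of the episode above 0.025 m).
It also fails if it takes over 64 s, if anything falls off the work surface, if the arm or the gripper's body presses on something with over 40 N, if the wrist force passes 120 N, or if a joint passes its speed limit or range.

## Working session

There is one attempt and no reset: what is moved stays moved. The work goes in short steps, Python scripts to look and compute and a shell command to move; the robot and the scene stay as the last step left them, time stands still between calls to the robot, and variables do not carry over. Pictures are saved under pics/ and viewed, and the job is handed in when it is done.

```bash
ls; mkdir -p pics
python3 - <<'E'
from rig import *
import cv2
o=get_obs(); print(o)
for n in ["scene","top"]:
    p,d=capture(n); c=camera_params(n); print(n,c)
    cv2.imwrite(f"pics/{n}0.png",p[:,:,::-1])
E
```

```text
pics
{'t': 0.0, 'qpos': array([ 1.2000997 ,  0.46944268, -0.04859438,  1.53369025,  0.02409383,
        1.14097577, -0.08228846]), 'dq': array([ 6.20626735e-04,  8.99663689e-04, -1.84140199e-03, -3.13170958e-04,
        9.89807561e-04,  6.28334446e-04, -4.26173384e-05]), 'joint_torque': array([ 2.44213707e-04, -5.07978022e+01, -8.12550355e-02, -2.36156327e+01,
       -6.15282124e-02,  3.79065704e-02,  1.64042754e-04]), 'eef_pos': array([ 0.2260592 , -0.63539081,  0.22150014]), 'orientation': array([-1.53732447,  1.56886565,  1.94610483]), 'contact_force': array([ 1.27236339,  0.54239174, -0.37828955]), 'torque': array([ 0.00983646, -0.09556832, -0.03895207]), 'width': 0.08720775293667134}
scene {'intrinsics': array([[461.33124505,   0.        , 280.04566971],
       [  0.        , 461.33124505, 214.19564581],
       [  0.        ,   0.        ,   1.        ]]), 'D': array([-0.02336602,  0.        ,  0.        ,  0.        ,  0.        ]), 'position': array([ 1.19909218, -0.16974412,  1.13083289]), 'rotation': array([-2.55789196, -0.00846899,  1.42260807])}
top {'intrinsics': array([[425.11228806,   0.        , 277.39331953],
       [  0.        , 425.11228806, 208.61408566],
       [  0.        ,   0.        ,   1.        ]]), 'D': array([-0.0732407,  0.       ,  0.       ,  0.       ,  0.       ]), 'position': array([ 0.42464573, -0.05743886,  1.14426497]), 'rotation': array([-3.05308585e+00, -2.47266671e-03, -1.57963226e+00])}
```

View pics/scene0.png

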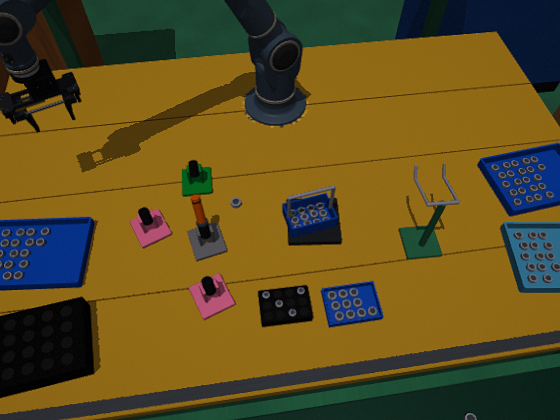

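View pics/top0.png

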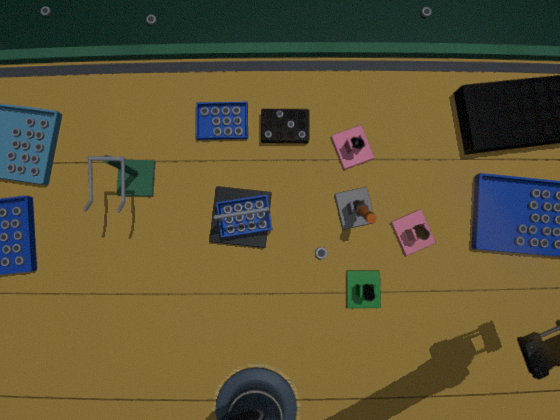

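```bash
cat > h.py <<'E'
import numpy as np, cv2
from scipy.spatial.transform import Rotation as Rn
from rig import *
def cam(n,c=None):
    c=c or camera_params(n)
    return np.array(c["intrinsics"]),np.array(c["D"]),np.array(c["position"]),Rn.from_euler('xyz',c["rotation"]).as_matrix()
def ray(C,uv):
    K,D,p,R=C
    n=cv2.undistortPoints(np.asarray(uv,float).reshape(-1,1,2),K,D).reshape(-1,2)
    return np.c_[n,np.ones(len(n))]
def depthpts(C,uv,d): return C[2]+(ray(C,uv)*np.asarray(d)[:,None])@C[3].T
def plane(C,uv,z):
    r=ray(C,uv)@C[3].T
    return C[2]+r*((z-C[2][2])/r[:,2])[:,None]
def cloud(n,p,d,C=None):
    C=C or cam(n)
    v,u=np.nonzero(d>0)
    P=depthpts(C,np.c_[u,v],d[v,u])
    out=np.full(d.shape+(3,),np.nan); out[v,u]=P
    return out
def tri(Ca,a,Cb,b):
    ra=(ray(Ca,[a])@Ca[3].T)[0]; rb=(ray(Cb,[b])@Cb[3].T)[0]
    A=np.c_[ra,-rb]; s,*_=np.linalg.lstsq(A,Cb[2]-Ca[2],rcond=None)
    x=Ca[2]+ra*s[0]; y=Cb[2]+rb*s[1]
    return (x+y)/2,np.linalg.norm(x-y)
E
python3 - <<'E'
from h import *
for n in ["scene","top"]:
    p,d=capture(n); C=cam(n); X=cloud(n,p,d,C)
    np.savez(f"{n}.npz",p=p,d=d,X=X)
    print(n,(d>0).mean())
    i=(lambda u,v:print(u,v,p[v,u],X[v,u].round(3)))
    for uv in ([(260,250),(320,190),(200,215),(330,235),(420,240),(210,255)] if n=="scene" else [(300,280),(240,210),(365,210),(245,240),(136,185),(355,215),(122,205)]): i(*uv)
    crop=p[130:330,120:480] if n=="scene" else p[80:320,60:440]
    k=2.2 if n=="scene" else 2.1
    cv2.imwrite(f"pics/{n}c.png",np.clip(cv2.resize(crop[:,:,::-1],None,fx=k,fy=k,interpolation=2)*1.6,0,255))
E
```

```text
scene 0.996062925170068
260 250 [147 108  22] [ 0.573 -0.123  0.001]
320 190 [111 112 125] [0.504 0.048 0.158]
200 215 [115  43   0] [ 0.515 -0.27   0.124]
330 235 [22 23 24] [0.565 0.076 0.022]
420 240 [13 36 26] [0.623 0.317 0.032]
210 255 [60 60 67] [ 0.574 -0.261  0.01 ]
top 0.9961011904761905
300 280 [134 111  58] [ 0.334 -0.12  -0.   ]
240 210 [118 120 130] [0.52  0.037 0.04 ]
365 210 [94 53 25] [ 0.509 -0.27   0.135]
245 240 [45 50 55] [0.442 0.025 0.02 ]
136 185 [51 87 66] [0.593 0.321 0.012]
355 215 [58 60 62] [ 0.506 -0.268  0.014]
122 205 [76 78 82] [0.519 0.288 0.205][ WARN:0@2.875] global loadsave.cpp:1063 imwrite_ Unsupported depth image for selected encoder is fallbacked to CV_8U.
```

View pics/scenec.png

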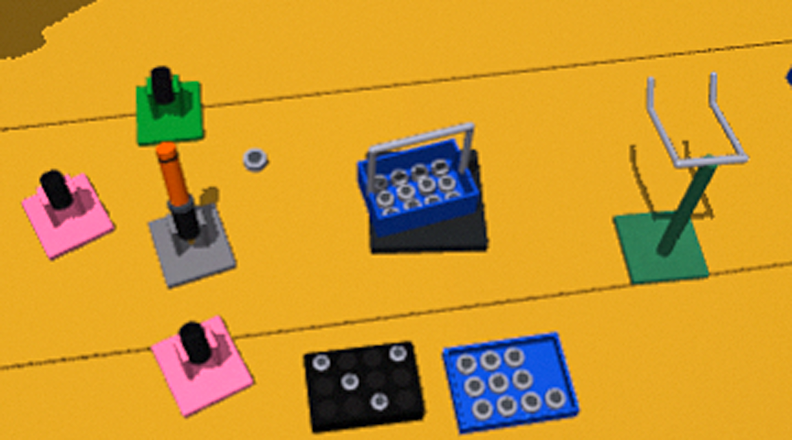

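View pics/topc.png

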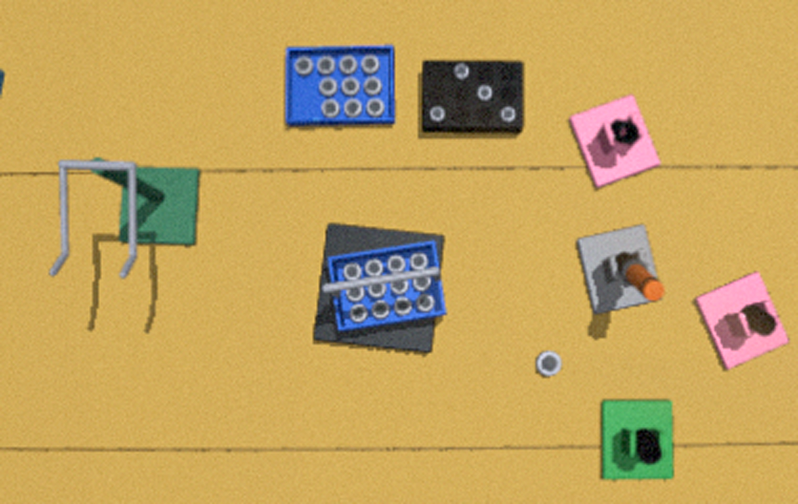

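Run:
```python
from h import *
T=np.load("top.npz");S=np.load("scene.npz")
def axes(P):
    c=P.mean(0); u,s,vt=np.linalg.svd(P-c,full_matrices=False); return c,vt[0],s
for nm,D in (("top",T),("scene",S)):
    X=D["X"];p=D["p"].astype(int); x,y,z=X[...,0],X[...,1],X[...,2]
    # basket bar
    m=(z>.135)&(z<.17)&(x>.42)&(x<.62)&(abs(y-.04)<.13); P=X[m]
    c,a,s=axes(P); t=(P-c)@a
    print(nm,"bar n",m.sum(),"mid",(c+a*(t.max()+t.min())/2).round(4),"dir",a.round(3),"len",np.ptp(t).round(3),"yaw",np.degrees(np.arctan2(-a[0],a[1])).round(1))
    # plate: dark, z~.02
    m=(z>.012)&(z<.03)&(p.max(2)<75)&(x>.38)&(x<.66)&(abs(y-.04)<.15)
    q=cv2.minAreaRect(X[m][:,:2].astype(np.float32)*1000); print("plate",q)
    # basket rim: blue
    m=(p[...,2]>p[...,0]*2)&(z>.03)&(z<.09)&(x>.4)&(x<.64)&(abs(y-.04)<.12)
    print("box",cv2.minAreaRect(X[m][:,:2].astype(np.float32)*1000))
    # hook
    m=(z>.17)&(z<.26)&(x>.38)&(x<.75)&(y>.2)&(y<.42)
    P=X[m]; print("hook n",m.sum(),P.min(0).round(3),P.max(0).round(3))
    m=(z>.003)&(z<.03)&(p[...,1]>1.3*p[...,0])&(x>.4)&(x<.8)&(y>.15)&(y<.5)
    print("hookbase",cv2.minAreaRect(X[m][:,:2].astype(np.float32)*1000))
    # probe
    m=(p[...,0]>2*p[...,2])&(p[...,0]>1.5*p[...,1])&(z>.085)&(z<.2)&(x>.4)&(x<.65)&(y<-.2)&(y>-.36)
    c,a,s=axes(X[m]); a*=np.sign(a[2]);print("probe n",m.sum(),c.round(4),a.round(3),"lean",np.degrees(np.arccos(a[2])),X[m].min(0).round(3),X[m].max(0).round(3))
    m=(z>.006)&(z<.02)&(x>.46)&(x<.64)&(y<-.18)&(y>-.36)
    print("hbase",m.sum(),cv2.minAreaRect(X[m][:,:2].astype(np.float32)*1000))
R=Rn.from_euler('xyz',get_obs()['orientation']).as_matrix();print(R.round(3))
```

```text
top bar n 244 mid [0.5037 0.0243 0.1535] dir [-0.146  0.989 -0.005] len 0.132 yaw 8.4
plate ((504.64044189453125, 37.05431365966797), (153.3604736328125, 149.6685028076172), 83.41921997070312)
box ((503.9750671386719, 24.942779541015625), (90.48815155029297, 132.30361938476562), 8.255127906799316)
hook n 588 [0.502 0.281 0.173] [0.633 0.372 0.224]
hookbase ((681.1035766601562, 260.4706115722656), (119.68395233154297, 317.4465637207031), 50.564998626708984)
probe n 169 [ 0.4983 -0.2713  0.1471] [-0.401 -0.161  0.902] lean 25.587407245943893 [ 0.478 -0.287  0.095] [ 0.522 -0.261  0.174]
hbase 888 ((558.4561157226562, -259.0240173339844), (167.26368713378906, 173.6092071533203), 11.861555099487305)
scene bar n 206 mid [0.5065 0.0264 0.1524] dir [ 0.148 -0.989  0.002] len 0.132 yaw -171.5
plate ((506.415771484375, 33.15132522583008), (160.25283813476562, 151.95814514160156), 82.9531021118164)
box ((505.379638671875, 27.498394012451172), (94.72606658935547, 135.1160888671875), 7.715130805969238)
hook n 502 [0.503 0.282 0.17 ] [0.635 0.372 0.223]
hookbase ((664.5109252929688, 247.33712768554688), (131.57298278808594, 304.1734619140625), 32.09678268432617)
probe n 257 [ 0.506  -0.2722  0.1388] [-0.383 -0.075  0.921] lean 22.94560601412936 [ 0.479 -0.286  0.087] [ 0.524 -0.259  0.175]
hbase 778 ((550.4114379882812, -266.84417724609375), (149.7899932861328, 176.95994567871094), 89.38501739501953)
[[-0.     0.335 -0.942]
 [ 0.001 -0.942 -0.335]
 [-1.    -0.001 -0.   ]]
```

Run:
```python
from h import *
T=np.load("top.npz");S=np.load("scene.npz")
def axes(P):
    c=P.mean(0); u,s,vt=np.linalg.svd(P-c,full_matrices=False); return c,vt[0],s
for nm,D in (("top",T),("scene",S)):
    X=D["X"];p=D["p"].astype(int); x,y,z=X[...,0],X[...,1],X[...,2]
    hk=(z>.165)&(z<.26)&(x>.45)&(x<.7)&(y>.2)&(y<.42)
    P=X[hk]
    cr=P[P[:,0]>.62]; c,a,s=axes(cr); print(nm,"crosspiece",len(cr),cr.mean(0).round(4),a.round(3),np.ptp(cr[:,1]).round(3))
    for lo,hi in ((.26,.32),(.33,.4)):
        q=P[(P[:,1]>lo)&(P[:,1]<hi)&(P[:,0]<.615)]; 
        c,a,s=axes(q[:,:2]); a*=np.sign(a[0]);print("  prong",len(q),c.round(4),"yaw",np.degrees(np.arctan2(a[1],a[0])).round(1),"tip",q[q[:,0].argmin()].round(3))
        for xa in np.arange(.5,.62,.01):
            r=q[(q[:,0]>=xa)&(q[:,0]<xa+.01)]
            if len(r): print("    ",xa.round(2),r[:,1].mean().round(4),r[:,2].mean().round(4),len(r))
    g=(abs(p[...,0]-p[...,2])<25)&(z>.005)&(z<.018)&(x>.46)&(x<.64)&(y<-.18)&(y>-.34)
    n,l,st,ce=cv2.connectedComponentsWithStats(g.astype(np.uint8)); k=1+st[1:,4].argmax()
    q=X[l==k]; print("hbase",len(q),cv2.minAreaRect(q[:,:2].astype(np.float32)*1000))
    b=(p.max(2)<40)&(z>.03)&(z<.1)&(x>.46)&(x<.64)&(y<-.2)&(y>-.34); print("tube",X[b].min(0).round(3),X[b].max(0).round(3),b.sum())
    m=(p[...,0]>2*p[...,2])&(p[...,0]>1.5*p[...,1])&(z>.085)&(z<.2)&(x>.4)&(x<.65)&(y<-.2)&(y>-.36)
    P=X[m]
    for za in np.arange(.09,.18,.01):
        r=P[(P[:,2]>=za)&(P[:,2]<za+.01)]
        if len(r)>3: print("   pr",za.round(2),r.min(0).round(4)[:2],r.max(0).round(4)[:2],len(r))
```

```text
top crosspiece 165 [0.6243 0.3265 0.2129] [-0.021 -0.997 -0.072] 0.085
  prong 159 [0.5576 0.2886] yaw -2.0 tip [0.502 0.291 0.218]
     0.5 0.29 0.2183 13
     0.51 0.2899 0.2095 14
     0.52 0.2903 0.197 15
     0.53 0.2905 0.194 15
     0.54 0.2891 0.1963 15
     0.55 0.2887 0.1981 12
     0.56 0.2878 0.2011 15
     0.57 0.2871 0.2038 12
     0.58 0.2873 0.2049 13
     0.59 0.2867 0.2091 10
     0.6 0.286 0.211 15
     0.61 0.2893 0.2096 10
  prong 191 [0.5607 0.3637] yaw -2.3 tip [0.507 0.367 0.217]
     0.5 0.3668 0.2187 7
     0.51 0.3656 0.2127 19
     0.52 0.3646 0.2007 18
     0.53 0.3653 0.1939 15
     0.54 0.3644 0.1968 17
     0.55 0.3643 0.1977 19
     0.56 0.3633 0.2011 17
     0.57 0.3628 0.2024 18
     0.58 0.3621 0.2058 18
     0.59 0.3617 0.2077 15
     0.6 0.3631 0.2103 19
     0.61 0.3619 0.2123 9
hbase 831 ((525.8737182617188, -268.5036926269531), (99.36637878417969, 89.20834350585938), 12.102107048034668)
tube [ 0.506 -0.27   0.033] [ 0.539 -0.246  0.089] 44
   pr 0.09 [ 0.505 -0.268] [ 0.5221 -0.261 ] 5
   pr 0.1 [ 0.502  -0.2738] [ 0.5216 -0.2618] 12
   pr 0.1
[... 1077 characters left out ...]
.2044 9
     0.59 0.3633 0.2076 11
     0.6 0.3634 0.2098 12
     0.61 0.3607 0.2123 6
hbase 715 ((526.86669921875, -267.49359130859375), (103.19925689697266, 87.6053466796875), 12.010278701782227)
tube [ 0.508 -0.284  0.031] [ 0.547 -0.243  0.1  ] 192
   pr 0.09 [ 0.5184 -0.2795] [ 0.5244 -0.2606] 7
   pr 0.1 [ 0.5088 -0.2813] [ 0.5237 -0.2594] 28
   pr 0.11 [ 0.5075 -0.2823] [ 0.5202 -0.26  ] 32
   pr 0.12 [ 0.5017 -0.2828] [ 0.5173 -0.2609] 29
   pr 0.13 [ 0.4989 -0.284 ] [ 0.5168 -0.2621] 28
   pr 0.14 [ 0.4973 -0.2844] [ 0.5111 -0.2636] 33
   pr 0.15 [ 0.4943 -0.286 ] [ 0.5086 -0.2626] 32
   pr 0.16 [ 0.4788 -0.2865] [ 0.503  -0.2635] 53
   pr 0.17 [ 0.4841 -0.2832] [ 0.5012 -0.2651] 14
```

```bash
python3 -m crank '[[0.08,0.18,0.05,0.06],[0.16,0.36,0.1,0.12],[0.24,0.55,0.12,0.18],[0.32,0.74,0.12,0.24],[0.4,0.92,0.12,0.3]]' 87 20; python3 -m crank '[[0.08,0.18,0,0.06],[0.16,0.36,0,0.12],[0.24,0.55,0,0.18],[0.32,0.74,0,0.24],[0.4,0.92,0,0.3]]'
```

```text
t: 0.82
eef_pos: [0.3268, -0.4041, 0.2527]
orientation: [1.554, 1.57, -0.771]
contact_force: [0.1, -0.1, 0.2]
width: 0.0871
t: 1.45
eef_pos: [0.4266, -0.1743, 0.2527]
orientation: [1.095, 1.57, -0.759]
contact_force: [1.1, -0.4, 0.3]
width: 0.0872
```

```bash
python3 -m crank '[[0.08,0.2,0,0.07],[0.16,0.4,0,0.14],[0.25,0.6,0,0.21],[0.31,0.79,0,0.27],[0.31,0.79,0,0.27]]'
python3 - <<'E'
from h import *
o=get_obs();print(o['eef_pos'],Rn.from_euler('xyz',o['orientation']).as_matrix().round(3))
C=cam("wrist");p,d=capture("wrist");X=cloud("wrist",p,d,C)
print(C[2],C[3].round(2))
cv2.imwrite("pics/w1.png",p[:,:,::-1])
z=X[...,2];m=(z>.137)&(z<.165)&(abs(X[...,0]-.505)<.06)&(abs(X[...,1]-.025)<.09)
P=X[m];print(len(P),P.mean(0),P.min(0),P.max(0))
c=P.mean(0);a=np.linalg.svd(P-c,full_matrices=False)[2][0];print(a)
E
```

```text
t: 2.08
eef_pos: [0.5042, 0.0262, 0.2528]
orientation: [2.735, 1.568, 1.31]
contact_force: [-1.0, -0.7, -0.4]
width: 0.0869
[0.50417956 0.02620737 0.25280088] [[ 0.001  0.989  0.145]
 [ 0.003  0.145 -0.989]
 [-1.     0.001 -0.002]]
[0.49137822 0.11023733 0.41525881] [[ 0.99  0.14  0.05]
 [ 0.14 -0.94 -0.3 ]
 [ 0.    0.3  -0.95]]
2073 [0.50229132 0.03089743 0.15389002] [ 0.48914121 -0.03937481  0.13790556] [0.5167901  0.09155445 0.15657458]
[ 0.14645352 -0.98921386  0.00270413]
```

View pics/w1.png

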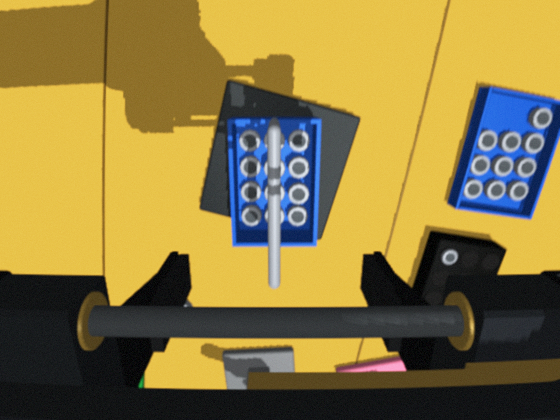

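The wrist view shows the bar (columns 268–282, rows 120–285) running parallel to the pads and centred between the fingers. Next I lower and grip.

```bash
python3 -m crank '[[0,0,-0.12,0],[0,0,-0.24,0],[0,0,-0.36,0],[0,0,-0.45,0],[0,0,-0.485,0]]'; python3 -m crank '[[0,0,0,0],[0,0,0,0],[0,0,0,0],[0,0,0,0],[0,0,0,0]]' 0 30; python3 -m crank '[[0,0,0.05,0],[0,0,0.1,0],[0,0,0.2,0],[0,0,0.3,0],[0,0,0.4,0]]'
```

```text
t: 2.75
eef_pos: [0.5027, 0.0197, 0.13]
orientation: [-1.353, 1.568, -2.789]
contact_force: [0.0, 0.7, -0.4]
width: 0.0871
t: 3.38
eef_pos: [0.5039, 0.0215, 0.1316]
orientation: [1.317, 1.57, -0.116]
contact_force: [0.4, -1.1, -0.9]
width: 0.045
t: 4.0
eef_pos: [0.504, 0.0217, 0.2332]
orientation: [1.433, 1.569, -0.0]
contact_force: [0.4, -0.0, 0.2]
width: 0.0018
```

The fingers hadn't finished closing when the lift began, so the bar was missed. I'll look before retrying.

```bash
python3 -m crank '[[0,0,0,0],[0,0,0,0],[0,0,0,0],[0,0,0,0],[0,0,0,0]]' 60
cat > bar.py <<'E'
from h import *
import sys
o=get_obs();R=Rn.from_euler('xyz',o['orientation']).as_matrix();print(o['eef_pos'],"jaw yaw",np.degrees(np.arctan2(R[1,1],R[0,1])),o['width'])
p,d=capture("top");X=cloud("top",p,d)
C=cam("wrist");p,d=capture("wrist");W=cloud("wrist",p,d,C)
cv2.imwrite(sys.argv[1],p[:,:,::-1])
for X in (X,W):
    z=X[...,2];m=(z>.137)&(z<.165)&(abs(X[...,0]-.505)<.08)&(abs(X[...,1]-.025)<.12)
    P=X[m]
    if len(P)<20: print(len(P));continue
    c=P.mean(0);a=np.linalg.svd(P-c,full_matrices=False)[2][0];t=(P-c)@a;print(len(P),c,c+a*(t.max()+t.min())/2,a,np.ptp(t))
E
python3 bar.py pics/w2.png
```

```text
t: 4.62
eef_pos: [0.5036, 0.0216, 0.2309]
orientation: [-1.999, 1.57, 2.852]
contact_force: [0.0, -0.0, 0.0]
width: 0.0437
[0.5036053  0.02158428 0.23089555] jaw yaw 7.8923542845789365 0.04370592575803243
54 [ 0.51127898 -0.02708651  0.15388791] [ 0.51131381 -0.02736418  0.15385881] [ 0.12379692 -0.98690039 -0.10345015] 0.02941808677682449
2431 [0.50201035 0.03206063 0.15394868] [0.5028495  0.0262901  0.15397406] [ 0.14390429 -0.98958204  0.00435302] 0.1319955190392691
```

View pics/w2.png

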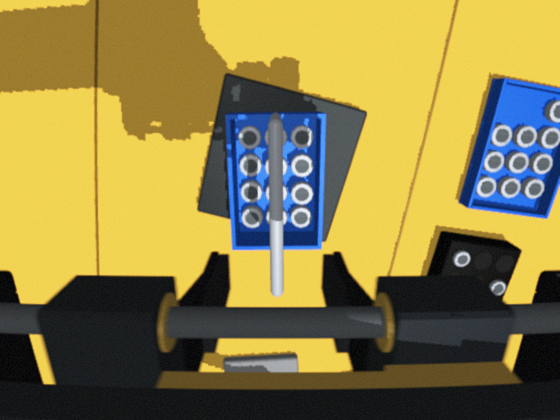

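The basket hasn't moved: the bar is at columns 270–285, mid at (0.503, 0.026). I'll go down again with the narrower opening, and close fully before lifting.

```bash
python3 -m crank '[[0,0.02,-0.1,0],[0,0.02,-0.2,0],[0,0.02,-0.3,0],[0,0.02,-0.36,0],[0,0.02,-0.4,0]]' 45; python3 -m crank '[[0,0,0,0],[0,0,0,0],[0,0,0,0],[0,0,0,0],[0,0,0,0]]' 0 30;  python3 -m crank '[[0,0,0,0],[0,0,0,0]]'
```

```text
t: 5.35
eef_pos: [0.5039, 0.0266, 0.1308]
orientation: [-2.618, 1.571, 2.232]
contact_force: [0.5, -0.1, 0.5]
width: 0.0448
t: 5.98
eef_pos: [0.5033, 0.0264, 0.1315]
orientation: [-1.151, 1.57, -2.584]
contact_force: [-3.0, -0.1, 3.4]
width: 0.0091
t: 6.22
eef_pos: [0.5035, 0.0265, 0.1316]
orientation: [-0.974, 1.57, -2.407]
contact_force: [-3.7, -1.0, 5.4]
width: 0.0087
```

```bash
python3 -m crank '[[0,0,0.05,0],[0,0,0.12,0],[0,0,0.22,0],[0,0,0.34,0],[0,0,0.44,0]]'; python3 -m crank '[[-0.04,0.06,0,-0.02],[-0.08,0.16,0,-0.04],[-0.12,0.28,0,-0.06],[-0.16,0.42,0,-0.08],[-0.2,0.56,0,-0.12]]'
```

```text
t: 6.85
eef_pos: [0.5042, 0.0268, 0.2434]
orientation: [1.577, 1.569, 0.144]
contact_force: [0.4, -0.7, -4.2]
width: 0.0089
t: 7.48
eef_pos: [0.4536, 0.1677, 0.2423]
orientation: [1.922, 1.569, 0.299]
contact_force: [0.3, 0.4, -4.2]
width: 0.0084
```

```bash
python3 -m crank '[[0,0.14,0,0],[0,0.28,0,0],[0,0.42,0,0],[-0.02,0.55,0,0],[-0.02,0.64,0,0]]'; python3 -m crank '[[0,0,0,0],[0,0,0,0]]'
python3 - <<'E'
from h import *
o=get_obs();R=Rn.from_euler('xyz',o['orientation']).as_matrix();print(o['eef_pos'],"jaw yaw",np.degrees(np.arctan2(R[1,1],R[0,1])),o['width'])
for n in ("top","scene","wrist"):
    C=cam(n);p,d=capture(n);np.savez(f"h_{n}.npz",p=p,d=d,X=cloud(n,p,d,C))
    cv2.imwrite(f"pics/h_{n}.png",p[:,:,::-1] if n!="scene" else cv2.resize(p[100:300,330:530,::-1],None,fx=3,fy=3))
E
```

```text
t: 8.1
eef_pos: [0.448, 0.3287, 0.2423]
orientation: [2.969, 1.569, 1.35]
contact_force: [0.5, 0.7, -3.6]
width: 0.0088
t: 8.35
eef_pos: [0.4491, 0.3252, 0.2414]
orientation: [0.158, 1.569, -1.465]
contact_force: [-1.0, -0.4, -5.1]
width: 0.009
[0.44907724 0.32516064 0.2414048 ] jaw yaw -2.9694157367250527 0.008994450284882041
```

View pics/h_wrist.png

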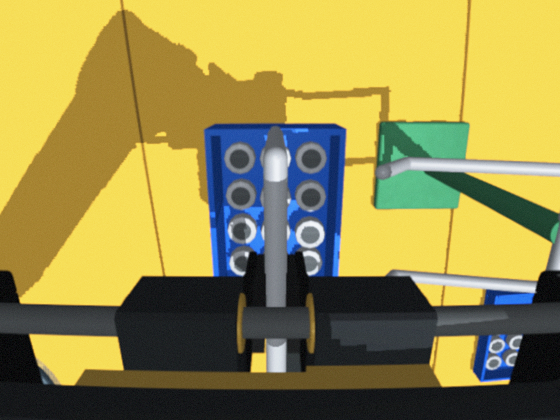

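View pics/h_scene.png

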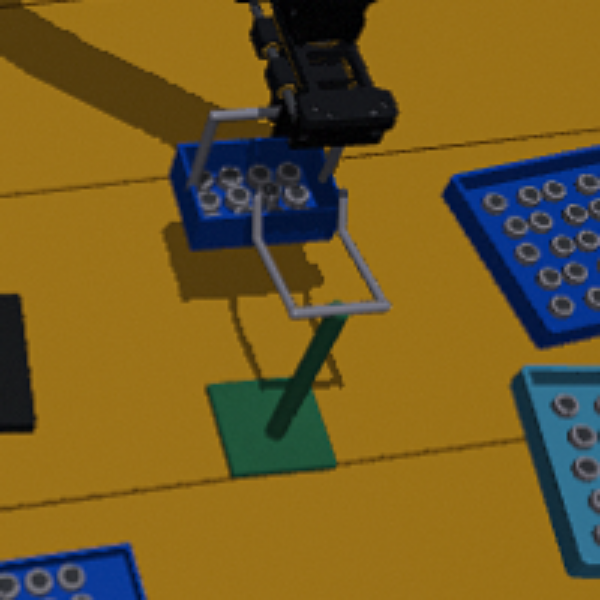

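View pics/h_top.png

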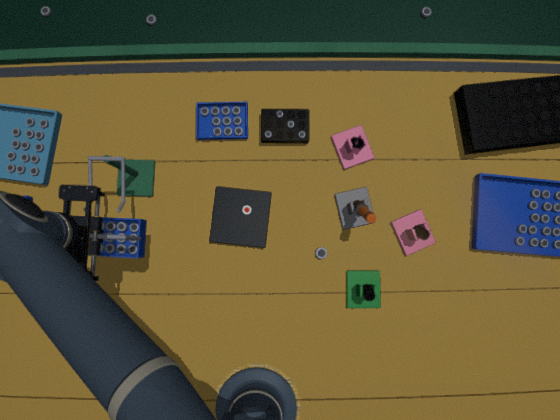

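The basket hangs level and the red spot is now visible (top view, 247,210). I'll measure the bar relative to the prongs, and the spot.

Run:
```python
from h import *
W=np.load("h_wrist.npz");X=W["X"];z=X[...,2]
m=(z>.235)&(z<.29)&(abs(X[...,0]-.45)<.035)&(abs(X[...,1]-.328)<.075); P=X[m]
v,u=np.nonzero(m);print(len(P),P.min(0),P.max(0),u.min(),u.max(),v.min(),v.max())
q=P[P[:,1]>.35]; print("bar far half mean",q.mean(0),"top z",np.percentile(q[:,2],90),"x mid",(q[:,0].min()+q[:,0].max())/2)
S=np.load("h_scene.npz")
for n in ("top","scene","wrist"):
    D=np.load(f"h_{n}.npz");p=D["p"].astype(int);X=D["X"]
    r=(p[...,0]>1.8*p[...,1])&(p[...,0]>1.8*p[...,2])&(abs(X[...,0]-.52)<.05)&(abs(X[...,1]-.02)<.05)&(X[...,2]<.05)
    if r.sum()>3:
        v,u=np.nonzero(r);print(n,r.sum(),u.mean(),v.mean(),"spot",plane(cam(n),[[u.mean(),v.mean()]],.02))
    b=(X[...,2]>.23)&(X[...,2]<.275)&(p.min(2)>70)&(abs(X[...,0]-.45)<.03)&(abs(X[...,1]-.328)<.085)
    P=X[b]; print(n,len(P),P.min(0),P.max(0)) if len(P) else 0
    hk=(X[...,2]>.17)&(X[...,2]<.23)&(p.min(2)>60)&(X[...,0]>.49)&(X[...,0]<.6)&(X[...,1]>.27)&(X[...,1]<.39)
    P=X[hk]
    for lo,hi in ((.27,.32),(.335,.39)):
        q=P[(P[:,1]>lo)&(P[:,1]<hi)&(P[:,0]<.55)]
        if len(q): print("  prong",len(q),q.mean(0).round(4),q[:,0].min())
```

```text
6691 [0.43555118 0.27959309 0.23559589] [0.4635986  0.39138602 0.28999275] 243 308 139 371
bar far half mean [0.45129214 0.37252151 0.26292989] top z 0.2652721932410389 x mid 0.4510896528067695
top 15 246.4 209.4 spot [[0.52299754 0.02120741 0.02      ]]
top 84 [0.44189777 0.25778606 0.25798923] [0.45255473 0.29728731 0.26932948]
  prong 82 [0.5218 0.2892 0.1996] 0.49161360004051696
  prong 4 [0.5119 0.3688 0.2181] 0.507277395914051
scene 14 308.2857142857143 224.5 spot [[0.52100347 0.02225497 0.02      ]]
scene 50 [0.44355403 0.25779595 0.26123469] [0.45370354 0.31619961 0.26949146]
  prong 57 [0.5232 0.2905 0.2041] 0.5038581844666096
  prong 48 [0.5283 0.367  0.2021] 0.5091903014167334
wrist 4445 [0.43555118 0.27959309 0.23000454] [0.4635986  0.39138602 0.26667416]
  prong 520 [0.5259 0.2958 0.19  ] 0.49004963302611193
  prong 1062 [0.5239 0.3677 0.2003] 0.49370403847216604
```

```bash
python3 -m crank '[[0.06,0,0,0],[0.14,0.01,0,0],[0.22,0.01,0,0],[0.29,0.01,0,0],[0.325,0.012,0,0]]'; python3 -m crank '[[0,0,0,0],[0,0,-0.05,0],[0,0,-0.11,0],[0,0,-0.17,0],[0,0,-0.2,0]]'; python3 -m crank '[[0,0,0,0],[0,0,0,0]]'
```

```text
t: 9.12
eef_pos: [0.5318, 0.3288, 0.2409]
orientation: [0.756, 1.571, -0.868]
contact_force: [-0.7, 0.4, -4.6]
width: 0.0087
t: 9.75
eef_pos: [0.5293, 0.3289, 0.1895]
orientation: [-0.865, 1.568, -2.487]
contact_force: [-0.3, 0.5, -4.4]
width: 0.0093
t: 10.0
eef_pos: [0.5303, 0.3299, 0.1918]
orientation: [2.336, 1.57, 0.714]
contact_force: [-0.3, 0.4, -4.7]
width: 0.0085
```

Now 10 mm above the seat, still carrying the weight. I'll look sideways before seating it.

```bash
python3 -m crank '[[0,0,-0.015,0],[0,0,-0.03,0],[0,0,-0.035,0],[0,0,-0.04,0],[0,0,-0.04,0]]'
python3 - <<'E'
from h import *
p,d=capture("scene");cv2.imwrite("pics/h2.png",cv2.resize(p[100:300,330:530,::-1],None,fx=3,fy=3))
E
```

```text
t: 10.62
eef_pos: [0.5315, 0.3298, 0.1823]
orientation: [2.015, 1.567, 0.393]
contact_force: [3.7, 0.4, 0.7]
width: 0.0088
```

View pics/h2.png

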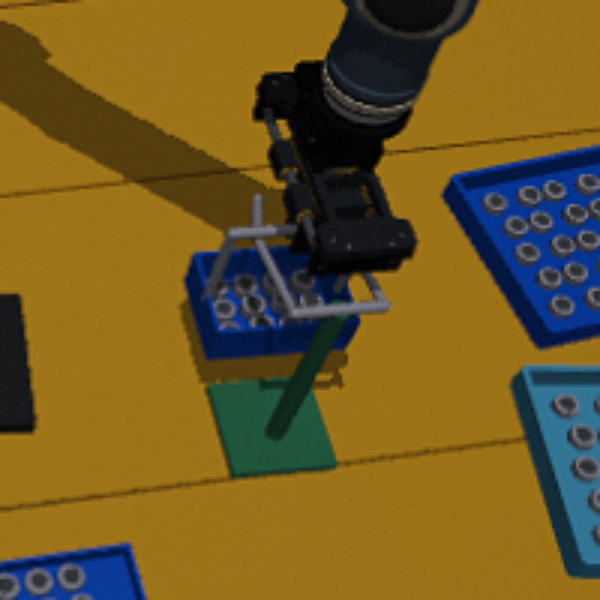

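Weight is on the prongs. Releasing now.

```bash
python3 -m crank '[[0,0,0,0],[0,0,0,0],[0,0,0,0],[0,0,0,0],[0,0,0,0]]' 50
python3 - <<'E'
from h import *
p,d=capture("scene");cv2.imwrite("pics/h3.png",cv2.resize(p[100:300,330:530,::-1],None,fx=3,fy=3))
E
python3 -m crank '[[0,0,0.06,0],[0,0,0.14,0],[0,0,0.24,0],[0,0,0.34,0],[0,0,0.4,0]]'; python3 -m crank '[[0,-0.2,0.05,0],[0,-0.4,0.05,0],[0,-0.6,0.05,0],[0,-0.8,0.05,0],[0,-1,0.05,0]]'
python3 - <<'E'
from h import *
for n in ("top","scene"):
    C=cam(n);p,d=capture(n);X=cloud(n,p,d,C);z=X[...,2]
    cv2.imwrite(f"pics/h4_{n}.png",p[:,:,::-1] if n=="top" else cv2.resize(p[100:300,330:530,::-1],None,fx=3,fy=3))
    m=(z>.198)&(z<.22)&(X[...,0]>.515)&(X[...,0]<.565)&(X[...,1]>.25)&(X[...,1]<.41);P=X[m]
    c=P.mean(0);a=np.linalg.svd(P-c,full_matrices=False)[2][0];t=(P-c)@a;print(len(P),c,c+a*(t.max()+t.min())/2,a,np.ptp(t),P.max(0))
E
```

```text
t: 11.3
eef_pos: [0.5298, 0.3296, 0.1812]
orientation: [-1.353, 1.57, -2.975]
contact_force: [0.3, -0.4, -0.5]
width: 0.0471
t: 11.98
eef_pos: [0.5305, 0.3303, 0.2843]
orientation: [2.206, 1.567, 0.584]
contact_force: [0.9, -0.6, -0.8]
width: 0.0498
t: 12.6
eef_pos: [0.5299, 0.078, 0.2945]
orientation: [1.479, 1.57, -0.143]
contact_force: [-0.5, -0.7, 0.1]
width: 0.05
326 [0.53415819 0.32681255 0.20336179] [0.53418174 0.32746796 0.20336526] [-0.03589892 -0.99934144 -0.00528704] 0.13072678616116043 [0.56447529 0.39272248 0.2150166 ]
250 [0.53492899 0.32689506 0.20354994] [0.53492758 0.32679365 0.20354925] [0.01389454 0.99988056 0.00676846] 0.13317635200802683 [0.56425836 0.39337761 0.21479987]
```

View pics/h4_scene.png

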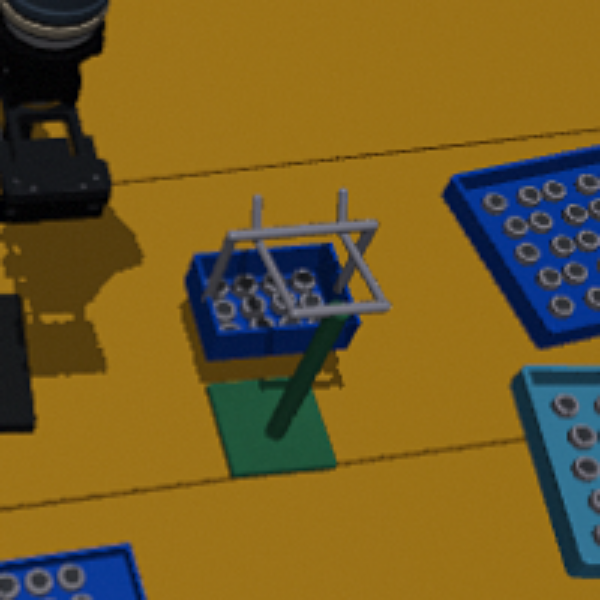

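View pics/h4_top.png

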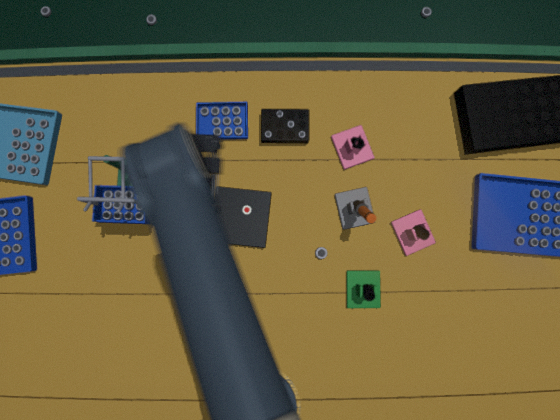

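Basket hangs level with the bar at about (0.534, 0.327, 0.198). Now over to the probe, turning the jaws so they close across the lean plane.

```bash
python3 -m crank '[[0,-0.1,0,-0.11],[0,-0.25,0,-0.22],[-0.03,-0.4,0,-0.33],[-0.06,-0.55,0,-0.44],[-0.1,-0.7,0,-0.55]]' 60; python3 -m crank '[[0,-0.2,0,-0.1],[-0.02,-0.4,0,-0.2],[-0.02,-0.6,-0.05,-0.28],[-0.02,-0.7,-0.1,-0.28],[-0.02,-0.7,-0.14,-0.28]]'
cat > pr.py <<'E'
from h import *
import sys
o=get_obs();R=Rn.from_euler('xyz',o['orientation']).as_matrix();print(o['eef_pos'],"jaw yaw",np.degrees(np.arctan2(R[1,1],R[0,1])),o['width'],o['qpos'][6])
C=cam("wrist");p,d=capture("wrist");X=cloud("wrist",p,d,C)
cv2.imwrite(sys.argv[1],p[:,:,::-1])
q=p.astype(int)
m=(q[...,0]>2*q[...,2])&(q[...,0]>1.7*q[...,1])&(X[...,2]>.08)
v,u=np.nonzero(m);print(m.sum(),u.min(),u.max(),v.min(),v.max());P=X[m]
for za in np.arange(.09,.2,.01):
    r=P[(P[:,2]>=za)&(P[:,2]<za+.01)]
    if len(r)>3: print("   pr",za.round(2),r.mean(0).round(4)[:2],r.min(0).round(4)[:2],r.max(0).round(4)[:2],len(r))
E
python3 pr.py pics/p1.png
```

```text
t: 13.32
eef_pos: [0.505, -0.0957, 0.2944]
orientation: [2.696, 1.57, 0.206]
contact_force: [-0.2, 0.5, 1.0]
width: 0.0597
t: 13.95
eef_pos: [0.4999, -0.2711, 0.2579]
orientation: [-1.13, 1.57, 2.227]
contact_force: [-0.1, 0.1, 0.8]
width: 0.0599
[ 0.49985373 -0.27108132  0.25785523] jaw yaw -77.65897221251082 0.05990401901827634 -1.0278886832635759
2073 1 558 166 415
   pr 0.09 [ 0.5182 -0.2653] [ 0.504  -0.2785] [ 0.5236 -0.259 ] 43
   pr 0.1 [ 0.5184 -0.269 ] [ 0.5053 -0.2811] [ 0.5232 -0.2599] 156
   pr 0.11 [ 0.5149 -0.27  ] [ 0.503  -0.2814] [ 0.5196 -0.2605] 165
   pr 0.12 [ 0.5114 -0.2704] [ 0.5002 -0.2819] [ 0.5164 -0.2613] 176
   pr 0.13 [ 0.5077 -0.271 ] [ 0.4938 -0.2822] [ 0.5123 -0.2621] 193
   pr 0.14 [ 0.5041 -0.2721] [ 0.4918 -0.2835] [ 0.5087 -0.2629] 215
   pr 0.15 [ 0.5007 -0.2723] [ 0.4868 -0.2837] [ 0.505  -0.2636] 190
   pr 0.16 [ 0.4904 -0.2748] [ 0.4773 -0.2861] [ 0.5014 -0.2639] 645
   pr 0.17 [ 0.4948 -0.2747] [ 0.4907 -0.2836] [ 0.4981 -0.2672] 104
```

View pics/p1.png

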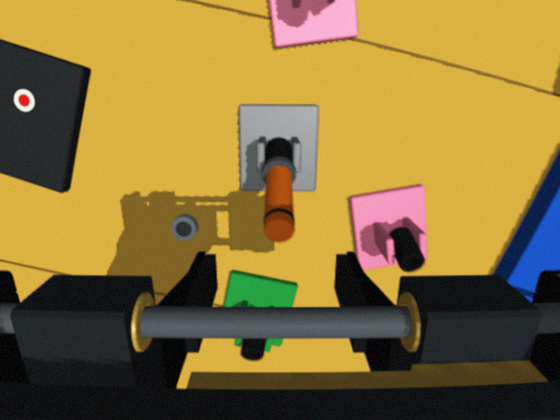

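The handle stands straight up the image (columns 264–294), so the jaw axis is square to the lean, and it sits within 2 mm of centre. Lowering, then gripping with time to close.

```bash
python3 -m crank '[[0,-0.005,-0.12,0],[0,-0.005,-0.24,0],[0,-0.005,-0.38,0],[0,-0.005,-0.5,0],[0,-0.005,-0.565,0]]';  python3 -m crank '[[0,0,0,0],[0,0,0,0],[0,0,0,0],[0,0,0,0],[0,0,0,0]]' 15 12; python3 -m crank '[[0,0,0,0],[0,0,0,0],[0,0,0,0]]'; python3 pr.py pics/p2.png
```

```text
t: 14.62
eef_pos: [0.5002, -0.2687, 0.1165]
orientation: [-1.314, 1.568, 2.048]
contact_force: [0.2, -0.7, 0.6]
width: 0.0606
t: 15.25
eef_pos: [0.5003, -0.2723, 0.1182]
orientation: [2.127, 1.569, -0.798]
contact_force: [-0.7, -0.5, 1.8]
width: 0.0237
t: 15.62
eef_pos: [0.5003, -0.2722, 0.1181]
orientation: [2.058, 1.569, -0.868]
contact_force: [-1.2, -0.8, 5.9]
width: 0.0237
[ 0.50034546 -0.27224477  0.11814102] jaw yaw -77.63032490293992 0.023695669487404047 -1.0869110376080482
6091 0 559 215 381
   pr 0.09 [ 0.5192 -0.2681] [ 0.5096 -0.2808] [ 0.5228 -0.2579] 144
   pr 0.1 [ 0.5176 -0.2682] [ 0.5063 -0.2807] [ 0.5229 -0.2583] 554
   pr 0.11 [ 0.5137 -0.2689] [ 0.5008 -0.2827] [ 0.5187 -0.259 ] 652
   pr 0.12 [ 0.5099 -0.2697] [ 0.4974 -0.2864] [ 0.515  -0.2525] 768
   pr 0.13 [ 0.5063 -0.2706] [ 0.4945 -0.2888] [ 0.515  -0.2594] 883
   pr 0.14 [ 0.5032 -0.2709] [ 0.493  -0.2898] [ 0.5152 -0.2496] 955
   pr 0.15 [ 0.5018 -0.2711] [ 0.4864 -0.2866] [ 0.5142 -0.2491] 200
   pr 0.16 [ 0.4894 -0.2736] [ 0.4776 -0.2853] [ 0.5072 -0.2486] 1524
   pr 0.17 [ 0.4936 -0.2727] [ 0.4888 -0.2824] [ 0.4978 -0.2569] 325
   pr 0.18 [ 0.5104 -0.2532] [ 0.4987 -0.3433] [ 0.5428 -0.1868] 11
   pr 0.19 [ 0.5194 -0.2826] [ 0.483  -0.3499] [ 0.5504 -0.1876] 59
   pr 0.2 [ 0.5284 -0.3337] [ 0.4933 -0.3469] [ 0.5394 -0.1923] 13
```

View pics/p2.png

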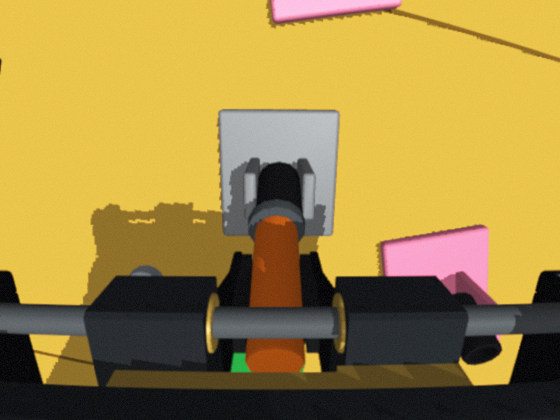

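Grip holds (23.7 mm). Drawing out along the axis, 80 mm.

```bash
python3 -m crank '[[-0.02,-0.004,0.056,0],[-0.04,-0.009,0.113,0],[-0.06,-0.013,0.169,0],[-0.08,-0.017,0.226,0],[-0.107,-0.023,0.3,0]]'; python3 -m crank '[[0,0,0,0],[0,0,0,0],[0,0,0.06,0],[0,0,0.12,0],[0,0,0.12,0]]'; python3 pr.py pics/p3.png
python3 - <<'E'
from h import *
for n in ("scene","top"):
    p,d=capture(n);np.savez(f"p_{n}.npz",p=p,d=d,X=cloud(n,p,d))
    q=p[120:300,120:320] if n=="scene" else p[140:280,300:460]
    cv2.imwrite(f"pics/p3_{n}.png",cv2.resize(q[:,:,::-1],None,fx=3,fy=3))
E
```

```text
t: 16.3
eef_pos: [0.4724, -0.2766, 0.1934]
orientation: [-0.979, 1.569, 2.38]
contact_force: [-0.6, 0.1, -1.7]
width: 0.0236
t: 16.92
eef_pos: [0.4745, -0.2778, 0.2244]
orientation: [2.43, 1.567, -0.496]
contact_force: [0.6, 1.1, -2.0]
width: 0.0232
[ 0.47452722 -0.27783452  0.22444449] jaw yaw -77.60730333039508 0.02323997743706855 -1.001510639125042
6100 2 558 215 380
   pr 0.2 [ 0.4932 -0.2735] [ 0.4815 -0.2865] [ 0.4972 -0.2635] 348
```

View pics/p3.png

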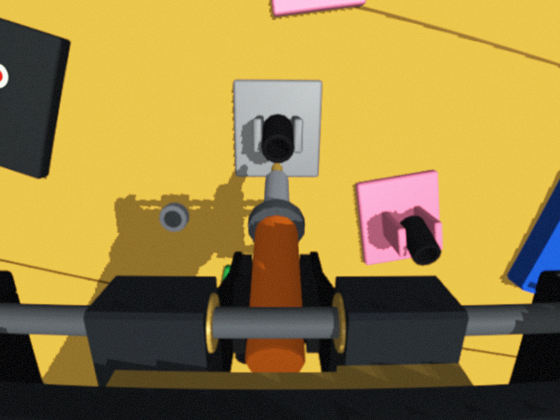

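View pics/p3_scene.png

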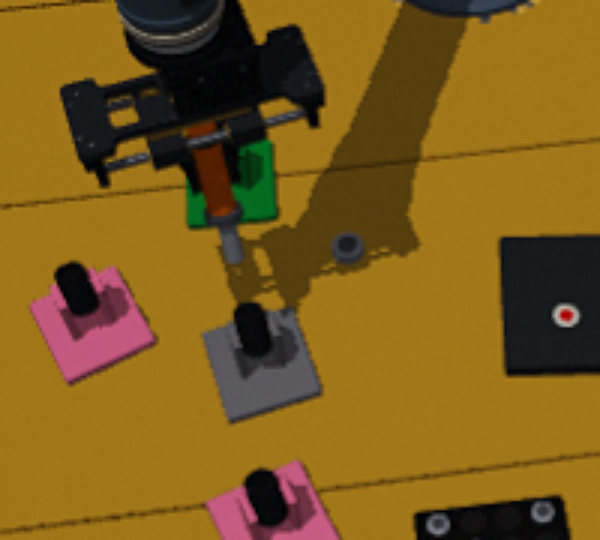

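Drawn clear: the probe still leans 20°, brass tip visible at (277,165) in the wrist view. I'll locate the tip in the wrist and scene clouds.

```bash
cat > tip.py <<'E'
from h import *
import sys
# probe axis/tip from wrist (and scene) clouds: points in box near the gripper, below the grasp point
def run(save=None):
    o=get_obs();e=o['eef_pos'];R=Rn.from_euler('xyz',o['orientation']).as_matrix();jy=R[:,1]
    print("t",o['t'],"tcp",e.round(4),"jaw yaw",np.degrees(np.arctan2(jy[1],jy[0])).round(1),"F",o['contact_force'].round(2),"w",o['width'].round(4))
    for n in ("wrist","scene"):
        C=cam(n);p,d=capture(n);X=cloud(n,p,d,C);q=p.astype(int)
        if save: cv2.imwrite(f"pics/{save}_{n}.png",p[:,:,::-1])
        r=X-e; lat=r@jy; h=np.cross([0,0,1.],jy); f=r@h
        z=X[...,2]
        m=(abs(lat)<.02)&(abs(f)<.07)&(z<e[2]-.004)&(z>e[2]-.115)
        m&=z>(.004 if z[m].size==0 else .004)
        def grp(nm,mm):
            P=X[m&mm]
            if len(P)<4: print(n,nm,len(P));return
            v,u=np.nonzero(m&mm)
            print(n,nm,len(P),"mean",P.mean(0).round(4),"min",P.min(0).round(4),"max",P.max(0).round(4),"px",u.mean().round(1),v.min(),v.max())
        orange=(q[...,0]>2*q[...,2])&(q[...,0]>1.7*q[...,1])
        steel=(abs(q[...,0]-q[...,2])<25)&(q.max(2)>45)
        brass=(q[...,0]>1.35*q[...,2])&(q[...,0]<1.7*q[...,1])&(z>.03)
        grp("orange",orange);grp("steel",steel);grp("brass",brass)
    # spot
        r=(q[...,0]>1.8*q[...,1])&(q[...,0]>1.8*q[...,2])&(abs(X[...,0]-.522)<.03)&(abs(X[...,1]-.0217)<.03)&(z<.05)
        if r.sum()>5:
            v,u=np.nonzero(r);print(n,"spot",r.sum(),u.mean().round(1),v.mean().round(1),plane(C,[[u.mean(),v.mean()]],.02).round(4))
run(sys.argv[1] if len(sys.argv)>1 else None)
E
python3 tip.py
```

```text
Traceback (most recent call last):
  File "tip.py", line 27, in <module>
    run(sys.argv[1] if len(sys.argv)>1 else None)
    ~~~^^^^^^^^^^^^^^^^^^^^^^^^^^^^^^^^^^^^^^^^^^
  File "tip.py", line 6, in run
    print("t",o['t'],"tcp",e.round(4),"jaw yaw",np.degrees(np.arctan2(jy[1],jy[0])).round(1),"F",o['contact_force'].round(2),"w",o['width'].round(4))
                                                                                                                                 ^^^^^^^^^^^^^^^^
AttributeError: 'float' object has no attribute 'round'
```

```bash
sed -i "s/o\['width'\].round(4)/round(o['width'],4)/" tip.py; python3 tip.py
```

```text
t 17.075 tcp [ 0.4731 -0.2774  0.2224] jaw yaw -77.6 F [-0.07 -0.14 -2.08] w 0.0237
wrist orange 948 mean [ 0.49   -0.2733  0.2102] min [ 0.4784 -0.2867  0.1997] max [ 0.4957 -0.263   0.2184] px 276.0 215 256
wrist steel 1617 mean [ 0.498  -0.2717  0.1864] min [ 0.4765 -0.2901  0.135 ] max [ 0.5108 -0.2582  0.2038] px 276.2 163 239
wrist brass 277 mean [ 0.4953 -0.2721  0.1794] min [ 0.4748 -0.2904  0.1355] max [ 0.5118 -0.2575  0.2176] px 275.8 163 256
wrist spot 14 0.4 73.5 [[0.5224 0.0171 0.02  ]]
scene orange 56 mean [ 0.4907 -0.2731  0.2097] min [ 0.4798 -0.2865  0.1947] max [ 0.4978 -0.2626  0.2184] px 193.6 182 191
scene steel 96 mean [ 0.5004 -0.2704  0.1773] min [ 0.4805 -0.2889  0.1512] max [ 0.5103 -0.2568  0.2064] px 196.8 185 207
scene brass 42 mean [ 0.499  -0.2693  0.173 ] min [ 0.4766 -0.2859  0.1331] max [ 0.5137 -0.2623  0.218 ] px 197.4 181 211
scene spot 14 308.3 224.5 [[0.521  0.0223 0.02  ]]
```

```bash
python3 -m crank '[[0,0.1,0,0],[0.01,0.25,0,0],[0.02,0.42,0,0],[0.03,0.6,0,0],[0.03,0.76,0,0]]'; python3 -m crank '[[0.01,0.14,0,0],[0.01,0.27,0,0],[0.01,0.36,-0.08,0],[0.01,0.4,-0.2,0],[0.01,0.4,-0.3,0]]';python3 -m crank '[[0,0,0,0],[0,0,0,0]]'; python3 tip.py q1
```

```text
t: 17.8
eef_pos: [0.4806, -0.0857, 0.2223]
orientation: [-0.969, 1.57, 2.389]
contact_force: [0.3, -0.3, -1.2]
width: 0.0238
t: 18.42
eef_pos: [0.4828, 0.0137, 0.1465]
orientation: [-0.596, 1.57, 2.764]
contact_force: [-1.0, -0.5, -0.9]
width: 0.0234
t: 18.68
eef_pos: [0.4839, 0.0125, 0.1483]
orientation: [3.048, 1.57, 0.122]
contact_force: [-0.4, 0.2, -2.7]
width: 0.0238
t 18.675 tcp [0.4839 0.0125 0.1483] jaw yaw -77.6 F [-0.39  0.18 -2.68] w 0.0238
wrist orange 962 mean [0.5006 0.0165 0.1362] min [0.487 0.001 0.119] max [0.5066 0.0268 0.1443] px 276.0 216 259
wrist steel 1758 mean [0.5086 0.0181 0.112 ] min [ 0.4859 -0.0009  0.0607] max [0.5227 0.0324 0.129 ] px 276.2 163 240
wrist brass 122 mean [0.5109 0.0189 0.0937] min [0.4872 0.0012 0.0605] max [0.5225 0.0271 0.1311] px 275.5 163 241
wrist spot 180 275.2 153.9 [[0.5221 0.0217 0.02  ]]
scene orange 48 mean [0.5016 0.0136 0.1357] min [0.4906 0.0033 0.1197] max [0.5074 0.0244 0.1442] px 306.4 191 199
scene steel 68 mean [0.5128 0.0178 0.1012] min [0.4995 0.0063 0.0753] max [0.5226 0.0298 0.1307] px 307.9 196 213
scene brass 19 mean [0.5108 0.0231 0.0956] min [0.4926 0.0101 0.0604] max [0.5242 0.0329 0.137 ] px 309.6 193 217
scene spot 14 308.3 224.5 [[0.521  0.0223 0.02  ]]
```

View pics/q1_wrist.png

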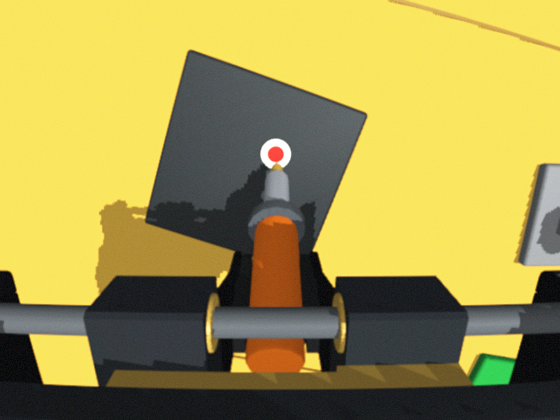

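Tip is 40 mm above the spot at (0.522, 0.020), spot at (0.522, 0.0217). Lowering until the tip presses, with a light grip so it can pivot.

```bash
python3 -m crank '[[0,0.004,-0.05,0],[0,0.004,-0.1,0],[0,0.004,-0.13,0],[0,0.004,-0.15,0],[0,0.004,-0.16,0]]' - 8; python3 -m crank '[[0,0,-0.01,0],[0,0,-0.02,0],[0,0,-0.02,0],[0,0,-0.02,0]]'; python3 tip.py q2
```

```text
t: 19.4
eef_pos: [0.4834, 0.0136, 0.1074]
orientation: [-2.862, 1.571, 0.495]
contact_force: [-0.3, 0.2, 0.7]
width: 0.0239
t: 19.9
eef_pos: [0.4835, 0.0135, 0.1028]
orientation: [2.592, 1.57, -0.334]
contact_force: [-0.3, -0.4, 1.7]
width: 0.0238
t 19.9 tcp [0.4835 0.0135 0.1028] jaw yaw -77.6 F [-0.31 -0.38  1.73] w 0.0238
wrist orange 1170 mean [0.5041 0.0184 0.0783] min [ 0.4443 -0.0102  0.0187] max [0.5283 0.028  0.0988] px 275.8 155 262
wrist steel 5608 mean [0.5215 0.0215 0.0351] min [ 0.4524 -0.0105  0.0177] max [0.5559 0.0475 0.0841] px 276.7 119 253
wrist brass 66 mean [0.5027 0.0181 0.0748] min [0.4889 0.0024 0.0315] max [0.522  0.0284 0.0843] px 275.8 168 240
wrist spot 200 276.6 162.1 [[0.5231 0.0219 0.02  ]]
scene orange 63 mean [0.504  0.0167 0.0758] min [0.4455 0.0048 0.0178] max [0.5304 0.0275 0.0979] px 306.4 201 226
scene steel 99 mean [0.5163 0.0197 0.0425] min [0.488  0.0072 0.0147] max [0.5333 0.0369 0.0871] px 307.6 207 228
scene brass 2
scene spot 11 308.4 224.9 [[0.5224 0.0222 0.02  ]]
```

View pics/q2_wrist.png

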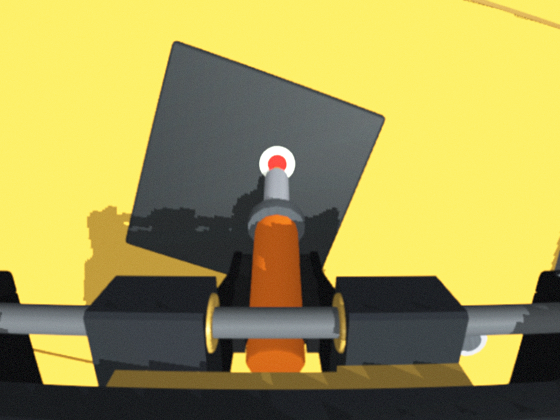

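```bash
python3 -m crank '[[0.02,0.004,0.006,0],[0.04,0.009,0.012,0],[0.058,0.013,0.016,0],[0.074,0.016,0.019,0],[0.074,0.016,0.019,0]]'; python3 tip.py q3
```

```text
t: 20.62
eef_pos: [0.5026, 0.0179, 0.1075]
orientation: [-2.972, 1.569, 0.386]
contact_force: [-0.5, 1.1, 1.2]
width: 0.0235
t 20.625 tcp [0.5026 0.0179 0.1075] jaw yaw -77.6 F [-0.53  1.05  1.21] w 0.0235
wrist orange 927 mean [0.5158 0.0213 0.0918] min [ 0.4583 -0.0081  0.0194] max [0.5299 0.0315 0.1034] px 275.6 182 266
wrist steel 5982 mean [0.5377 0.0253 0.0328] min [ 0.4656 -0.0064  0.0178] max [0.5748 0.0518 0.0853] px 276.7 119 257
wrist brass 61 mean [0.5157 0.022  0.0782] min [0.4986 0.0053 0.0327] max [0.5296 0.0318 0.0886] px 274.4 184 249
wrist spot 28 278.9 183.5 [[0.5268 0.0213 0.02  ]]
scene orange 51 mean [0.5163 0.0187 0.0811] min [0.457  0.0089 0.0157] max [0.5291 0.0294 0.1032] px 308.0 205 226
scene steel 83 mean [0.5231 0.0211 0.0401] min [0.4933 0.0086 0.0159] max [0.5354 0.0357 0.0854] px 308.5 210 228
scene brass 5 mean [0.5123 0.0272 0.0821] min [0.502  0.012  0.0773] max [0.5249 0.0355 0.0905] px 310.8 207 212
scene spot 6 307.7 225.3 [[0.5235 0.02   0.02  ]]
```

View pics/q3_wrist.png

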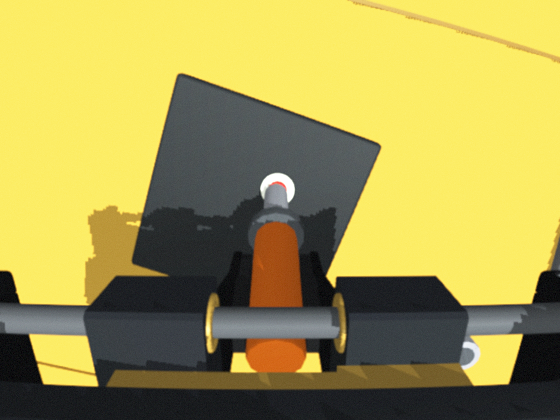

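```bash
python3 -c "
import cv2
p=cv2.imread('pics/q3_scene.png');cv2.imwrite('pics/q3c.png',cv2.resize(p[150:270,240:400],None,fx=5,fy=5,interpolation=2))"
```

```text
(no output)
```

View pics/q3c.png

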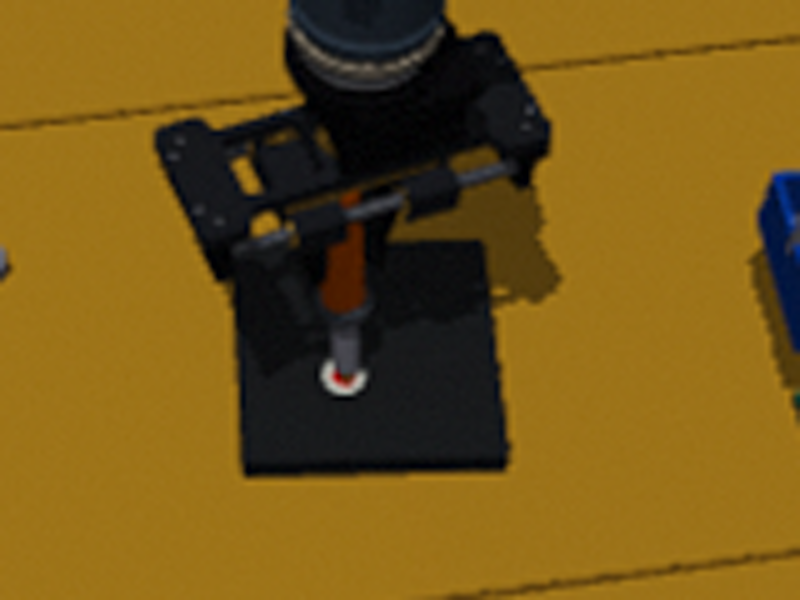

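The tip stays on the red spot while the probe tilts up, now about 11° off upright. Continuing the arc.

```bash
python3 -m crank '[[0.02,0.004,0.003,0],[0.04,0.008,0.005,0],[0.06,0.012,0.006,0],[0.078,0.016,0.006,0],[0.078,0.016,0.006,0]]'; python3 tip.py q4;python3 -c "
import cv2
p=cv2.imread('pics/q4_scene.png');cv2.imwrite('pics/q4c.png',cv2.resize(p[150:270,240:400],None,fx=5,fy=5,interpolation=2))"
```

```text
t: 21.35
eef_pos: [0.5224, 0.0218, 0.109]
orientation: [-3.09, 1.569, 0.268]
contact_force: [0.4, 0.9, 1.1]
width: 0.0239
t 21.35 tcp [0.5224 0.0218 0.109 ] jaw yaw -77.6 F [0.41 0.93 1.14] w 0.0239
wrist orange 911 mean [0.5351 0.0252 0.0952] min [ 0.4775 -0.0043  0.0191] max [0.541  0.0354 0.105 ] px 275.6 222 266
wrist steel 4892 mean [0.5519 0.0286 0.0361] min [ 0.4836 -0.0031  0.0099] max [0.581  0.0547 0.0875] px 275.8 126 258
wrist brass 54 mean [0.5343 0.0251 0.0825] min [0.5183 0.0094 0.0335] max [0.5497 0.0358 0.0899] px 275.4 183 249
scene orange 54 mean [0.5337 0.0222 0.0838] min [0.5132 0.0129 0.0162] max [0.5432 0.0338 0.1048] px 310.5 211 226
scene steel 76 mean [0.5374 0.0229 0.046 ] min [0.5075 0.0104 0.017 ] max [0.5501 0.0339 0.0884] px 310.2 216 230
scene brass 5 mean [0.5366 0.0219 0.0674] min [0.5244 0.0116 0.0351] max [0.5499 0.0339 0.0857] px 310.2 214 230
scene spot 8 307.5 224.5 [[0.5207 0.02   0.02  ]]
```

View pics/q4_wrist.png

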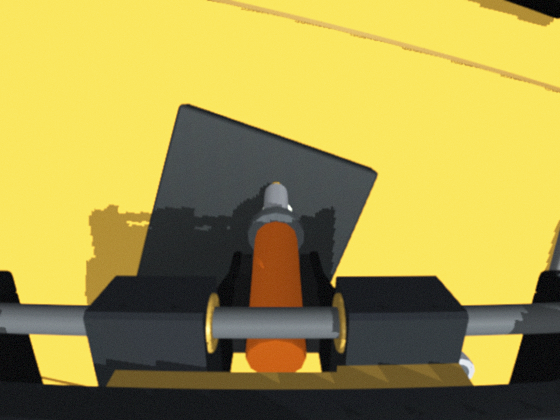

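View pics/q4c.png

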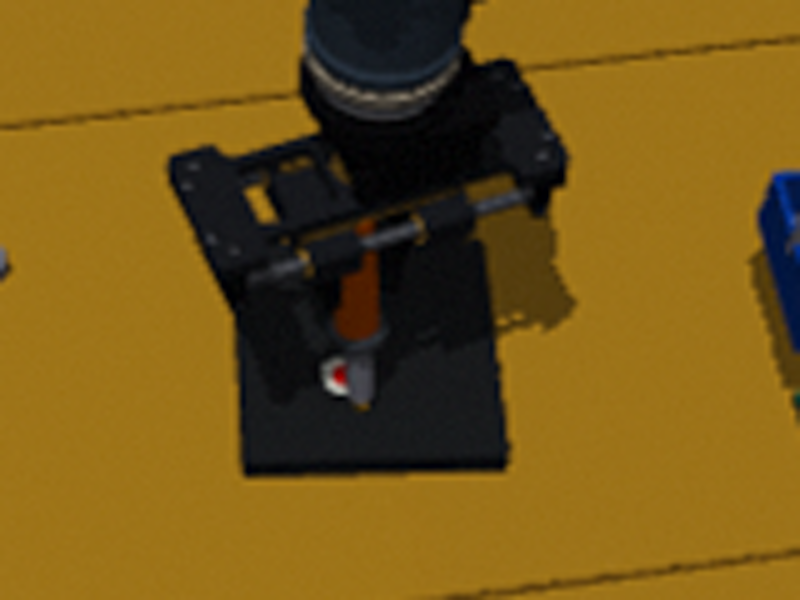

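The tip slid about 18 mm past the spot this time: in the scene crop the spot is at (338,377) and the tip at (362,405). I'll measure the actual lean.

```bash
cat > lean.py <<'E'
from h import *
import sys
def lean(show=None):
    o=get_obs();e=o['eef_pos'];R=Rn.from_euler('xyz',o['orientation']).as_matrix();jy=R[:,1]
    h=np.cross([0,0,1.],jy)   # horizontal, towards wrist camera side (lean plane)
    if h@(cam("wrist")[2]-e)<0: h=-h
    C=cam("wrist");p,d=capture("wrist");X=cloud("wrist",p,d,C);q=p.astype(int)
    if show: cv2.imwrite(show,p[:,:,::-1])
    r=X-e;lat=r@jy;f=r@h;z=r[...,2]
    print("t",o['t'],"tcp",e.round(4),"F",o['contact_force'].round(2),"w",round(o['width'],4),"h",h.round(3))
    # handle front line: per z slice max f of orange points near the middle
    orange=(q[...,0]>2*q[...,2])&(q[...,0]>1.7*q[...,1])&(abs(lat)<.004)&(z<.0)&(z>-.06)&(abs(f)<.06)
    P=np.c_[z[orange],f[orange]]
    if len(P)>20:
        a,b=np.polyfit(P[:,0],P[:,1],1); res=P[:,1]-a*P[:,0]-b; k=abs(res)<.0015; a,b=np.polyfit(P[k,0],P[k,1],1)
        print("handle front slope -> lean deg",np.degrees(np.arctan(-a)).round(1),"n",len(P),"rms",res.std().round(5),"z",P[:,0].min().round(3),P[:,0].max().round(3), "front at grasp f",(a*.019+b).round(4))
    st=(abs(q[...,0]-q[...,2])<30)&(abs(lat)<.004)&(z<-.034)&(z>-.095)&(abs(f)<.06)&(X[...,2]>.026)
    P=np.c_[z[st],f[st]]
    k=P[:,0]<-.05; Q=P[k]
    if len(Q)>15:
        a,b=np.polyfit(Q[:,0],Q[:,1],1);res=Q[:,1]-a*Q[:,0]-b; k=abs(res)<.0015; a,b=np.polyfit(Q[k,0],Q[k,1],1)
        print("shank lean",np.degrees(np.arctan(-a)).round(1),len(Q),"rms",res.std().round(5),"axis f at plate",(a*(.02-e[2])+b-.008*np.sqrt(1+a*a)).round(4))
    fa=np.radians(0)
    return
if __name__=="__main__": lean(sys.argv[1] if len(sys.argv)>1 else None)
E
python3 lean.py
python3 - <<'E'
from h import *
C=cam("wrist");p,d=capture("wrist");
print(plane(C,[[275.5,182]],.022)); 
print(p[176:192,272:280].tolist()[::3])
C=cam("scene");print(plane(C,[[240+362/5,150+408/5]],.022))
E
```

```text
t 21.45 tcp [0.5221 0.0218 0.1091] F [-0.01  0.05  1.66] w 0.0235 h [ 0.977  0.215 -0.   ]
handle front slope -> lean deg 14.4 n 406 rms 0.00054 z -0.024 -0.0 front at grasp f 0.0079
shank lean 14.1 221 rms 0.00048 axis f at plate 0.0231
[[0.54677341 0.02775735 0.022     ]]
[[[74, 80, 83], [73, 80, 77], [75, 84, 83], [69, 76, 77], [71, 77, 79], [72, 77, 79], [73, 80, 81], [73, 80, 81]], [[68, 74, 76], [68, 78, 78], [69, 76, 79], [66, 75, 76], [67, 73, 74], [68, 76, 78], [66, 75, 76], [70, 78, 80]], [[112, 100, 68], [142, 120, 73], [157, 134, 78], [165, 142, 86], [172, 146, 89], [175, 151, 87], [170, 144, 81], [149, 130, 81]], [[133, 138, 142], [135, 140, 149], [140, 145, 151], [142, 146, 155], [141, 145, 153], [144, 147, 158], [148, 154, 160], [144, 148, 154]], [[135, 139, 145], [140, 144, 151], [141, 146, 152], [143, 146, 154], [139, 144, 152], [142, 146, 154], [147, 149, 157], [142, 150, 156]], [[136, 138, 145], [136, 139, 148], [143, 148, 155], [142, 150, 155], [136, 139, 147], [146, 150, 157], [142, 149, 153], [142, 149, 156]]]
[[0.54709001 0.02910495 0.022     ]]
```

Lean is 14.2° by both handle and shank fits, so the tip slid instead of the pads pivoting. Halving the grip should shift that balance. I'll continue with 4 N and a little more press.

```bash
python3 -m crank '[[0,0,-0.008,0],[0,0,-0.008,0],[0.02,0.004,-0.008,0],[0.04,0.009,-0.008,0],[0.06,0.013,-0.008,0]]' - 4; python3 lean.py pics/q5.png
```

```text
t: 22.18
eef_pos: [0.5366, 0.0249, 0.1068]
orientation: [0.313, 1.571, -2.612]
contact_force: [-0.9, -0.0, 2.9]
width: 0.0238
t 22.175 tcp [0.5366 0.0249 0.1068] F [-0.89 -0.04  2.89] w 0.0238 h [ 0.977  0.215 -0.   ]
handle front slope -> lean deg 7.2 n 354 rms 0.00044 z -0.026 -0.0 front at grasp f 0.007
shank lean 7.2 199 rms 0.00048 axis f at plate 0.0085
```

Working: lean is down to 7.2° with no tip slip. Another 13 mm.

```bash
python3 -m crank '[[0.02,0.004,0.002,0],[0.04,0.009,0.004,0],[0.053,0.012,0.006,0],[0.053,0.012,0.006,0]]'; python3 lean.py pics/q6.png
```

```text
t: 22.72
eef_pos: [0.5502, 0.0279, 0.1084]
orientation: [3.117, 1.57, 0.192]
contact_force: [0.4, -0.3, 0.5]
width: 0.0239
t 22.725 tcp [0.5502 0.0279 0.1084] F [ 0.4  -0.35  0.46] w 0.0239 h [ 0.977  0.215 -0.   ]
handle front slope -> lean deg 0.4 n 294 rms 0.00041 z -0.025 -0.0 front at grasp f 0.0061
shank lean -0.1 125 rms 0.00044 axis f at plate -0.0055
```

View pics/q6.png

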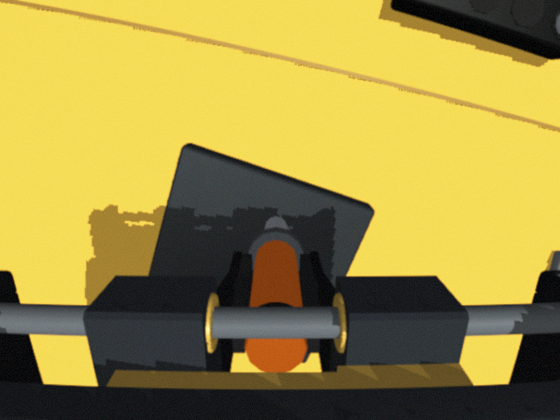

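Upright (0.4° handle, −0.1° shank). Now a firm grip and a lift. The probe axis sits 5.7 mm behind TCP along the lean direction, so I move (−22, −5) mm to put it over the spot.

```bash
python3 -m crank '[[0,0,0,0],[0,0,0,0],[0,0,0.04,0],[0,0,0.1,0],[0,0,0.1,0]]' - 25; python3 -m crank '[[-0.03,-0.007,0,0],[-0.06,-0.014,0,0],[-0.09,-0.02,0,0],[-0.09,-0.02,0,0],[-0.09,-0.02,0,0]]'; python3 lean.py pics/q7.png;  python3 tip.py q7; python3 -c "
import cv2
p=cv2.imread('pics/q7_scene.png');cv2.imwrite('pics/q7c.png',cv2.resize(p[150:270,240:400],None,fx=5,fy=5,interpolation=2))"
```

```text
t: 23.4
eef_pos: [0.5502, 0.0279, 0.1347]
orientation: [2.916, 1.568, -0.01]
contact_force: [0.3, -0.1, -2.0]
width: 0.0236
t: 24.02
eef_pos: [0.5272, 0.0228, 0.1334]
orientation: [2.966, 1.57, 0.04]
contact_force: [-0.1, 0.6, -1.6]
width: 0.0234
t 24.025 tcp [0.5272 0.0228 0.1334] F [-0.1   0.58 -1.6 ] w 0.0234 h [ 0.977  0.214 -0.   ]
handle front slope -> lean deg 0.3 n 285 rms 0.00044 z -0.026 -0.0 front at grasp f 0.0061
shank lean -0.1 116 rms 0.00047 axis f at plate -0.0056
t 24.075 tcp [0.5273 0.0229 0.1334] jaw yaw -77.6 F [-0.27 -0.26 -0.7 ] w 0.0235
wrist orange 780 mean [0.5297 0.0238 0.0998] min [ 0.4724 -0.0084  0.019 ] max [0.5343 0.0341 0.1293] px 275.6 205 274
wrist steel 4474 mean [0.5469 0.0278 0.0359] min [ 5.009e-01 -1.000e-04  1.840e-02] max [0.5805 0.0548 0.1079] px 275.3 132 269
wrist brass 71 mean [0.5272 0.0236 0.0986] min [0.5105 0.0074 0.0411] max [0.5341 0.0341 0.1188] px 275.3 215 270
wrist spot 155 276.3 210.6 [[0.5228 0.0218 0.02  ]]
scene orange 41 mean [0.5297 0.0223 0.0882] min [0.516  0.0141 0.0191] max [0.5371 0.0333 0.129 ] px 310.4 206 226
scene steel 41 mean [0.5264 0.0205 0.0454] min [0.5131 0.0103 0.0186] max [0.5342 0.0335 0.084 ] px 308.6 215 228
scene brass 9 mean [0.5297 0.0235 0.0804] min [0.5233 0.0168 0.0394] max [0.5352 0.034  0.11  ] px 310.7 208 222
scene spot 13 308.4 224.6 [[0.5214 0.0225 0.02  ]]
```

View pics/q7c.png

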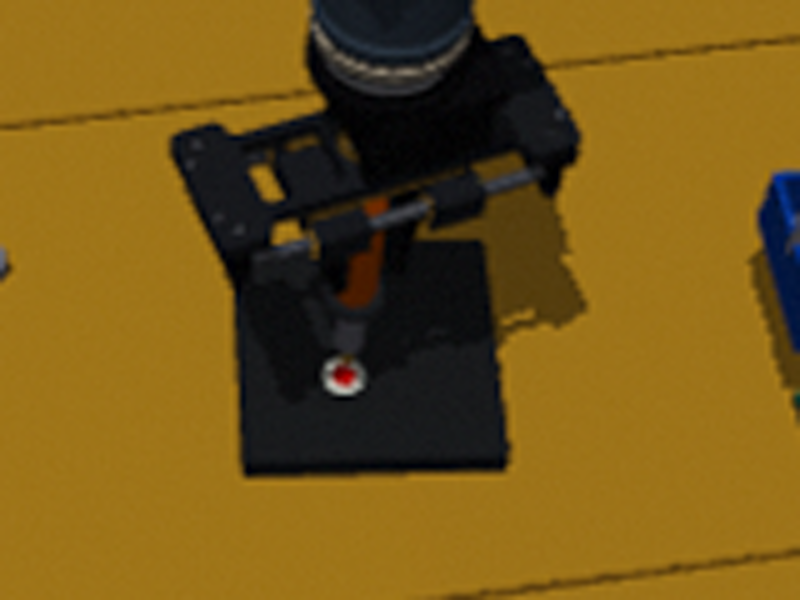

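View pics/q7.png

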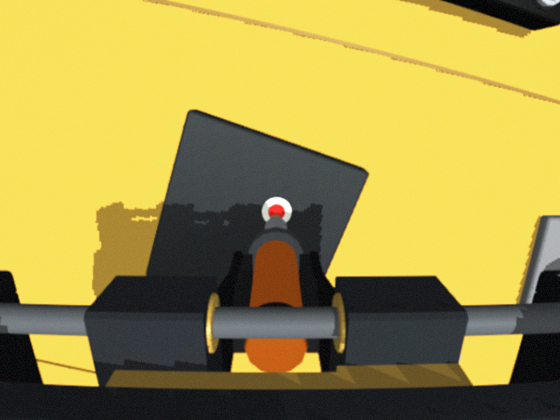

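Tip is within about 1 mm of the spot in plan, tip height about 38–39 mm. Lower 24 mm in two stages, watching the force.

```bash
python3 -m crank '[[0,0,-0.03,0],[0,0,-0.055,0],[0,0,-0.07,0],[0,0,-0.08,0],[0,0,-0.08,0]]'; python3 -m crank '[[0.002,0,-0.006,0],[0.002,0,-0.012,0],[0.002,0,-0.018,0],[0.002,0,-0.018,0],[0.002,0,-0.018,0]]'; python3 lean.py pics/q8.png; python3 tip.py q8; python3 -c "
import cv2
p=cv2.imread('pics/q8_scene.png');cv2.imwrite('pics/q8c.png',cv2.resize(p[180:250,265:355],None,fx=8,fy=8,interpolation=2))
from rig import get_obs"
python3 - <<'E'
from rig import *
import numpy as np
f=[]
for i in range(8): capture("top"); f.append(get_obs()['contact_force'])
print(np.mean(f,0),np.std(f,0))
E
```

```text
t: 24.8
eef_pos: [0.5268, 0.0228, 0.1132]
orientation: [0.021, 1.57, -2.904]
contact_force: [-1.0, -0.6, 0.5]
width: 0.0235
t: 25.42
eef_pos: [0.5276, 0.0228, 0.1089]
orientation: [2.468, 1.571, -0.458]
contact_force: [-1.6, -0.3, 1.4]
width: 0.0232
t 25.425 tcp [0.5276 0.0228 0.1089] F [-1.62 -0.33  1.36] w 0.0232 h [ 0.977  0.214 -0.   ]
handle front slope -> lean deg -0.0 n 288 rms 0.00044 z -0.026 -0.0 front at grasp f 0.0062
shank lean -0.5 112 rms 0.00047 axis f at plate -0.006
t 25.475 tcp [0.5276 0.0228 0.1089] jaw yaw -77.6 F [-1.09  0.18  1.17] w 0.0232
wrist orange 656 mean [0.5314 0.0242 0.0914] min [0.52   0.0108 0.0196] max [0.5346 0.034  0.1048] px 275.5 214 274
wrist steel 4990 mean [0.5487 0.028  0.0302] min [0.5117 0.0034 0.0174] max [0.5806 0.0547 0.084 ] px 275.5 135 269
wrist brass 67 mean [0.5269 0.0231 0.0782] min [0.5114 0.0075 0.0317] max [0.5345 0.034  0.1005] px 275.6 217 272
wrist spot 36 276.7 216.2 [[0.5266 0.0223 0.02  ]]
scene orange 29 mean [0.5326 0.0223 0.0856] min [0.5221 0.013  0.0195] max [0.5366 0.0314 0.1037] px 310.5 211 226
scene steel 44 mean [0.5264 0.0201 0.0314] min [0.51   0.0099 0.0171] max [0.5342 0.0325 0.0572] px 308.1 220 228
scene brass 5 mean [0.5261 0.0265 0.0858] min [0.5184 0.0111 0.08  ] max [0.5306 0.0377 0.0983] px 311.6 210 216
scene spot 6 308.2 225.3 [[0.5237 0.0214 0.02  ]]
[-0.72158612  0.07191889  1.68797471] [0.6756234  0.48114936 0.36796296]
```

View pics/q8c.png

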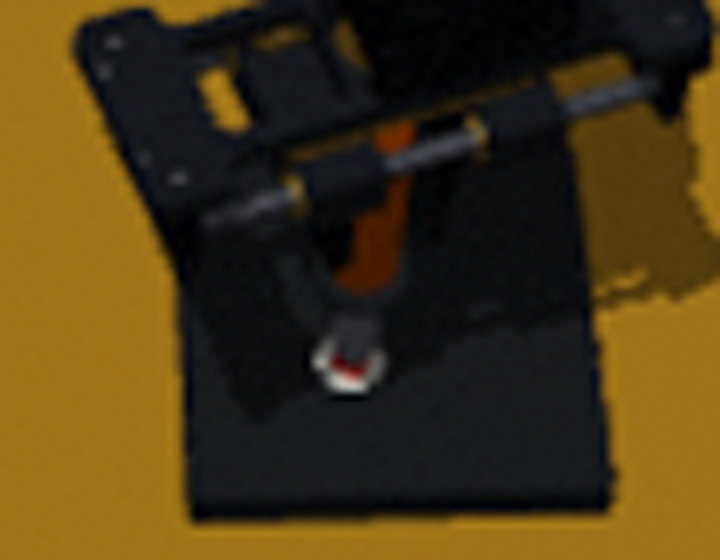

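View pics/q8.png

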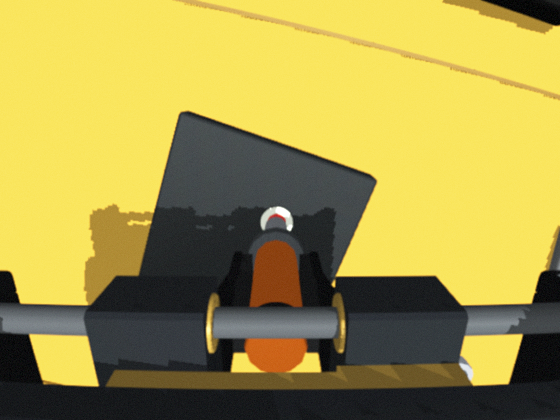

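```bash
python3 -m crank '[[0.002,0.001,0.003,0],[0.002,0.001,0.003,0],[0.002,0.001,0.003,0],[0.002,0.001,0.003,0]]'; python3 lean.py
python3 - <<'E'
from h import *
f=[]
for i in range(8): p,d=capture("top"); o=get_obs(); f.append(o['contact_force'])
print(np.mean(f,0),o['eef_pos'],o['t'])
for n in ("scene","wrist"):
    C=cam(n);p,d=capture(n);X=cloud(n,p,d,C);z=X[...,2];q=p.astype(int)
    if n=="scene":
        m=(z>.198)&(z<.22)&(X[...,0]>.515)&(X[...,0]<.565)&(X[...,1]>.25)&(X[...,1]<.41);P=X[m]
        c=P.mean(0);a=np.linalg.svd(P-c,full_matrices=False)[2][0];t=(P-c)@a;print("bar",len(P),c+a*(t.max()+t.min())/2,a)
        cv2.imwrite("pics/fin.png",cv2.resize(p[90:310,240:540,::-1],None,fx=2.6,fy=2.6))
    else:
        # collar top: dark/grey points around the handle, 12.5..16 mm from the axis
        ax=o['eef_pos'][:2]+np.array([-.0058,-.0013]); r=np.hypot(X[...,0]-ax[0],X[...,1]-ax[1])
        m=(r>.0128)&(r<.016)&(z>.07)&(z<.092)&(X[...,0]>ax[0]); print("collar top z",np.percentile(z[m],[50,80,95]),m.sum())
E
```

```text
t: 26.48
eef_pos: [0.5279, 0.0229, 0.1095]
orientation: [0.53, 1.571, -2.396]
contact_force: [-1.6, -0.7, 1.7]
width: 0.0234
t 26.475 tcp [0.5279 0.0229 0.1095] F [-1.57 -0.68  1.71] w 0.0234 h [ 0.977  0.214 -0.   ]
handle front slope -> lean deg 0.1 n 282 rms 0.00042 z -0.025 -0.0 front at grasp f 0.0061
shank lean 0.1 111 rms 0.00044 axis f at plate -0.0058
[-1.51572891 -0.51895642  1.78593613] [0.52808149 0.02300933 0.1095966 ] 26.925
bar 262 [0.53492922 0.32576324 0.20330547] [0.01109432 0.99992332 0.00550185]
collar top z [0.08249533 0.08308209 0.08412595] 382
```

View pics/fin.png

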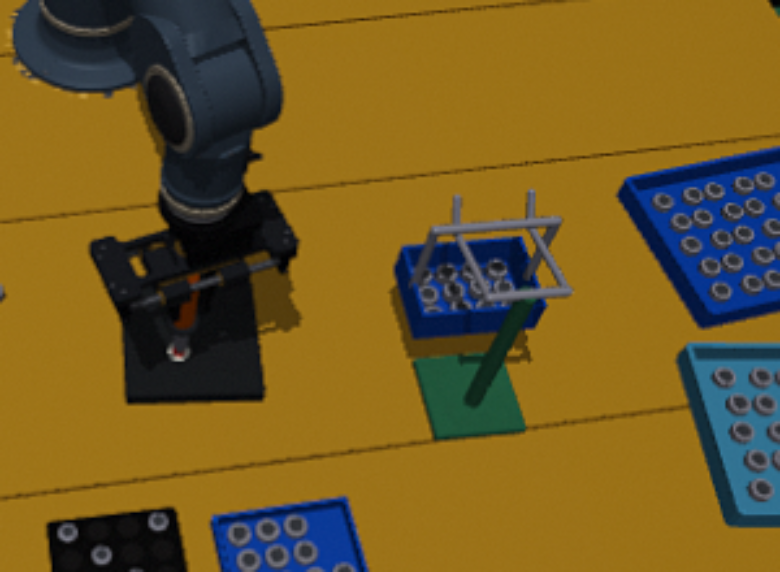

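The collar top at z = 0.083 puts the sprung tip about 7 mm in. The probe is upright within 0.5°, its tip is within about 1 mm of the spot, and the basket is undisturbed. Handing in.

```bash
python3 -c "
from rig import *
job_done(); print(get_obs()['t'])"
```

```text
the job is handed in; nothing more can be done
the job is handed in; nothing more can be done
```

I hung the basket on the hook and handed the job in at about 27 s, with the probe held upright on the red spot. No verdict came back, so the results below are my own last measurements.

**Basket:** it hangs level on both prongs, with the middle of the bar at about (0.535, 0.326, 0.198) m. That is within about 5 mm of the seat I measured. I did not read its contact force with the hook directly. The first grasp missed because I lifted before the fingers had closed. The basket did not move, and the second grasp held.

**Probe:** I drew it out along its axis. The arm can only turn about the vertical, so it came out still leaning 20 degrees. I stood it up by pressing its tip on the plate and pivoting it in a light grip. On the first try, at 8 N grip, the tip slid about 25 mm across the plate. At 4 N it pivoted as intended. I then gripped at 25 N, lifted and placed it again on the spot.

| Last check | Measured | Allowed |
|---|---|---|
| Lean | 0.1 degrees on both the handle and the shank | 7 degrees |
| Tip to spot centre | about 1 mm | 7 mm |
| Sprung tip, from collar height | about 7 mm in | 3 to 11 mm |
| Push on plate | about 3.3 N | 1 to 6 N |

**Where the checks disagreed:**
- The push force would put the sprung tip about 9 mm in, against 7 mm from the collar height. Both are inside the limits.
- About 1.6 N of sideways force also showed at the wrist.

**Trays and other parts:** the tray and the block of sockets look unmoved in the last picture. I did not measure them or the stray cap again at the end.

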